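# Hang the plug pail on the blast bench hook

## Task

Lift the pail's folded bail with a fingertip, without gripping or forcing it, until it stands upright by itself with the pail still standing in place. Then pick the pail up by the bail and hang it on the blue twin hook: feel the bail down onto the landing, slide it back under the hood and lower it gently into the notches, so that the hook carries the pail before you let go. Press softly on the hook, keep the pail from tipping and leave everything else where it is.

Things in the scene. Friction and masses are not known exactly. Their poses are not given: they have to be found in the camera images.
- pail: Round steel pail of masking plugs, 130 mm across the rim, 104 mm across the foot, 90 mm tall, about 0.4 to 0.7 kg. Origin: centre of the underside; z up. Its bail's pivots lie at z = 80 mm, at y = +73 and -73 mm.
- bail (a joint): Angle of the pail's yellow wire bail (7 mm round wire, mid part 100 mm from the pivot axis). 0 = lying level towards the pail's -x, 1.571 = upright, grows as it is lifted. The pivots are stiff enough that the bail stays at whatever angle it is left; lifting it takes about 1 N at the mid part. Folded, its mid part overhangs the rim by 25 to 34 mm.
- bail_mid (a point): Middle of the bail's straight part (centre of the wire); that part runs along the pail's y, 112 mm long. Push here from below; later grip here.
- stand: Hook stand fixed to the table, with a blue twin hook clamped to its post. Origin below the hook's seat, on the table; x runs from the hook's mouth to the post, z up. The hook is rigid: two equal upright cheeks, 8 mm thick, at y = +44 and -44 mm, underside 18 mm below the landing, free space between for fingers from x = -53 to +71 mm. Hook height NOT reported: its landing is anywhere from 220 to 250 mm above the table.
- mouth (a point): Mid-width between the cheeks over the middle of the landing (stand x = -29 mm); only x, y are true, z is a mean value. Each cheek, in stand x, with heights over the landing: front lip x -53 to -45 mm, up to +12; level landing x -45 to -8, at 0. The bail goes down here onto the landing, between lip and hood.
- seat (a point): Mid-width between the cheeks over the notch (stand x = 0); only x, y are true, z is a mean value. Notch x -8 to +8 mm, floor 10 mm below the landing; back wall from x = +8 up to +22; hood x -14 to +8 over it, underside 14 mm and top 22 mm above the landing. So slide the bail from the landing back under the hood to the back wall, then down.
- post (a point): Top of the stand's 22 mm square steel post, stand x = +92 mm, z = 305 mm. The stand's base plate is 240 x 150 x 10 mm, from x = -80 to +160 mm.
- plug_a: Bystander: red masking plug, 34 mm wide, 28 mm tall, standing. Leave it alone.
- plug_b: Bystander: orange masking plug, 34 mm wide, 28 mm tall, standing. Leave it alone.
- brush: Bystander: hand brush lying on the left. Leave it alone.
- wrench: Bystander: steel wrench lying on the right. Leave it alone.
- can: Bystander: grey can, 66 mm wide, 120 mm tall. Leave it alone.
- nozzle: Bystander: brass nozzle, 44 mm wide, 80 mm tall. Leave it alone.
- tray: Bystander: grey plastic tray 160 x 110 x 45 mm. Leave it alone.

How it is judged:
On the way, in this order (a step that is already met when the one before it is completed fails the run):
1. the bail stands upright by itself (within 15 degrees), no finger on it, the pail still standing where it was (value of joint bail between 1.31 and 1.83 rad and contact force between the fingers and pail below 0.3 N and height (world z) of pail below 0.005 m and distance of pail from where it was at the start of the episode below 0.03 m), for 0.2 s.
2. the bail is in the notches and the hook carries at least 3 N while the fingers still hold the bail (x of bail_mid in the frame of stand between -0.007 and 0.007 m and y of bail_mid in the frame of stand between -0.02 and 0.02 m and contact force between pail and stand above 3 N and height (world z) of pail above 0.02 m and height (world z) of bail_mid below 0.2445 m and contact force between the fingers and pail above 4 N), for 0.2 s.
At the end, for the whole second after the job is handed in: The pail hangs at rest with its bail down in the notches under the twin hook's hood (middle below 244.5 mm, within 7 mm of the seat fore and aft, 20 mm sideways), the hook carrying 3 N or more, the pail over 20 mm clear of the table, within 17 degrees of level, slower than 0.06 m/s (x of bail_mid in the frame of stand between -0.007 and 0.007 m and y of bail_mid in the frame of stand between -0.02 and 0.02 m and contact force between pail and stand above 3 N and height (world z) of pail above 0.02 m and height (world z) of bail_mid below 0.2445 m and angle between pail's own z axis and vertical below 0.3 rad and linear speed of pail below 0.06 m/s); the robot touches nothing.
It fails at once if the fingers press or squeeze the pail or its bail with over 15 N before the bail has been lifted (below 1.2 rad, pail on the table) (value of joint bail below 1.2 rad and height (world z) of pail below 0.01 m and contact force between the fingers and pail above 15 N).
It fails at once if the pail is shoved over 30 mm on the table before its bail is lifted (value of joint bail below 1.2 rad and height (world z) of pail below 0.01 m and distance of pail from where it was at the start of the episode above 0.03 m).
It fails at once if the pail tips by more than 30 degrees (angle between pail's own z axis and vertical above 0.52 rad).
It fails at once if the pail or its bail bears on the hook stand with over 22 N, or the robot itself with over 15 N (contact force between pail and stand above 22 N or contact force between any of the arm, the fingers and stand above 15 N).
It fails at once if a bystander is moved by over 20 mm (distance of any of plug_a, plug_b, brush, wrench, can, nozzle, tray from where it was at the start of the episode above 0.02 m).
It also fails if it takes over 72 s, if anything falls off the work surface, if the arm or the gripper's body presses on something with over 40 N, if the wrist force passes 120 N, or if a joint passes its speed limit or range.

## Robot

A 6-joint arm with a two-finger parallel gripper is mounted at the origin on the work surface. World frame = base frame: x ahead of the robot, y to its left, z up, the work surface at z = 0. Lengths are in m, angles in rad, forces in N, time in s.
With the tool pointing down it reaches from about 0.35 to 0.725 m from the base axis. Payload 6 kg.
Tool frame: the origin (TCP) lies at the very end of the fingers, on their centre line; the grasp point (between the pads) lies 19 mm behind it (robot.grip_depth is the distance from the TCP to the grasp point, in m); z points along the fingers, y is the direction in which the jaws open and shut (so a half turn about z gives the same grasp; the last joint's range is limited). The gripper opens to 85 mm and grips with 20 to 120 N. Pads are 22 mm wide; open, the fingers measure 114 mm over their backs; the gripper's body (76 mm by 85 mm) begins 54 mm behind the grasp point. The pads swing forward as they close: fully open they stand 13 mm farther back than shut.
Start: joints at [1.484, 0.04, 0.085, 0, -1.615, -0.334], TCP at [0.245, 0.548, 0.21] pointing down, gripper open.
Joint ranges: [-2.56, 2.56], [-1.29, 2.01], [-1.08, 1.49], [-3.29, 1.98], [-2.81, -0.18], [-2.99, 2.99]. Speed limits (rad/s): [2.57, 2.57, 3.01, 3.14, 3.14, 3.14].

## Interface

Orientations are given as a unit quaternion [w, x, y, z].
In Python, from plant import robot gives the robot as it stands.
- The arm moves only by the tool jog_arm, never from a script. Its argument "increments" is a list of rows, each an object with "delta_pos": the shift along the tool's x, y, z scaled (see below), a list of three; "roll": the turn about the tool's z scaled (see below). A call has 1 to 12 rows; each row shifts and turns the pose as measured when the row begins, along the tool's axes as they then stand; what a row does not reach is not made up. The controller multiplies each number of a shift by 30 mm and each number of a turn by 8 degrees. A row lasts 1/8 s, in which the tool goes at most 62.5 mm and 10.7 degrees, less where a joint would pass 70% of its speed; a pose out of reach is approached as far as the arm can. A call with a number of a shift or a turn outside -1 to 1 is refused whole. A call with a gripper value outside its range is refused whole. "claw" is the opening, from 0 (shut) to 1 (fully open), set as the call begins (left out, the last holds). The fingers move at their own pace and stop on an object; "grip_force" is the grip in N (left out, the last holds). Time passes only in rows, so rows that do not move let the fingers close. It gives the time, the measured TCP pose, the force and the opening at its end, in the units of the state.
- robot.observe(): the state, without advancing time (a new reading comes with each control period).
- robot.capture(name): name is "scene" or "top" or "wrist"; returns (picture, depth): 480x640x3 uint8, blue, green, red; 480x640 float32, m along the optical axis (not along the pixel's ray), 0 where there is no reading.
- robot.camera_params(name): a dict with "camera_matrix" (3x3 intrinsics, pixels), "world_from_camera" (4x4, takes a point from camera to world coordinates). Camera axes: x right, y down, z forward; pixel columns grow to the right and rows downward; lengths in m; the calibration is good to about 2 mm. A picture is of the moment at which its call begins: read the wrist's pose just before it. camera_params takes no time and is no camera call; for the wrist camera it gives the pose at the moment of the call.
- robot.close_job(): hands the job in, once; it reports no verdict.
The state is a dict: "time_s": time; "q": joint angles; "qd": joint speeds; "joint_efforts": joint torques, N m; "tool_pos": TCP position; "tcp_rot": TCP orientation; "ft_force": force on the tool from outside, world axes, zero at the start; "ft_torque": the same for the moment, N m; "gripper_width": finger opening in m.
Only numpy, scipy, OpenCV 4.12 (cv2) and the standard library are available. Lean on these libraries where they do the work, as an engineer would, in place of code of your own. Each camera call takes 0.05 s, during which the arm holds its last target.

## Working session

There is one attempt and no reset: what is moved stays moved. The work goes in short steps, Python scripts to look and compute and a tool call to move; the robot and the scene stay as the last step left them, time stands still between calls to the robot, and variables do not carry over. Pictures are saved under pics/ and viewed, and the job is handed in when it is done.

Besides the shell and the picture viewer there is one more tool, called after "Emit:" in YAML: its name, and indented under it one key for each argument. jog_arm: Moves the arm, as the interface text tells. Its arguments: {"type":"object","properties":{"increments":{"type":"array"},"claw":{"type":"number"},"grip_force":{"type":"number"}},"required":["increments"]}

```bash
mkdir -p pics; ls
cat > h.py <<'E'
import numpy as np, cv2
from plant import robot
from scipy.spatial.transform import Rotation as R
def snap(n,f):
    P=robot.camera_params(n); im,d=robot.capture(n); cv2.imwrite('pics/'+f+'.png',im)
    np.savez('pics/'+f+'.npz',d=d,K=P['camera_matrix'],T=P['world_from_camera'],im=im); return im,d,np.array(P['camera_matrix']),np.array(P['world_from_camera'])
def cloud(d,K,T):
    v,u=np.indices(d.shape); p=np.stack([(u-K[0,2])/K[0,0]*d,(v-K[1,2])/K[1,1]*d,d],-1)
    return p@T[:3,:3].T+T[:3,3]
def rp(u,v,z,K,T):
    r=T[:3,:3]@np.array([(u-K[0,2])/K[0,0],(v-K[1,2])/K[1,1],1]); return T[:3,3]+r*(z-T[2,3])/r[2]
def st():
    s=robot.observe(); q=s['tcp_rot']; print('t',round(s['time_s'],2),'p',np.round(s['tool_pos'],4),'F',np.round(s['ft_force'],2),'w',round(s['gripper_width'],4)); M=R.from_quat([q[1],q[2],q[3],q[0]]).as_matrix(); print(np.round(M,3)); return s,M
E
python3 - <<'E'
from h import *
st(); print(robot.observe())
for n in('scene','top'):
    im,d,K,T=snap(n,n+'0'); print(n,K,np.round(T,3))
E
```

```text
pics
t 0.0 p [0.2449 0.5474 0.2089] F [ 0.79  0.6  -0.52] w 0.0852
[[ 0.913 -0.408 -0.001]
 [-0.408 -0.913 -0.002]
 [ 0.     0.002 -1.   ]]
{'time_s': 0.0, 'q': array([ 1.48367544e+00,  4.07993192e-02,  8.38251432e-02, -4.56413043e-04,
       -1.61549264e+00, -3.33691251e-01]), 'qd': array([-0.00154554, -0.00047573,  0.00039469,  0.00025564, -0.00105831,
        0.00146125]), 'joint_efforts': array([-8.19770703e-04, -3.68203068e+01,  3.47407722e+01,  6.93281338e+00,
       -5.47857519e-03,  2.76048283e-06]), 'tool_pos': array([0.24488685, 0.54735774, 0.20889528]), 'tcp_rot': array([ 8.56943033e-04,  9.77947908e-01, -2.08847169e-01, -1.23543790e-04]), 'ft_force': array([ 0.79295055,  0.6023433 , -0.51965654]), 'ft_torque': array([ 0.03919814,  0.03346731, -0.0091431 ]), 'gripper_width': 0.08524557425977289}
scene [[556.63786602   0.         324.03982178]
 [  0.         556.63786602 241.45681008]
 [  0.           0.           1.        ]] [[ 0.78   0.373 -0.502  1.251]
 [ 0.625 -0.458  0.631 -0.913]
 [ 0.006 -0.807 -0.591  0.999]
 [ 0.     0.     0.     1.   ]]
top [[551.38585039   0.         311.04182873]
 [  0.         551.38585039 239.22821194]
 [  0.           0.           1.        ]] [[-0.029 -0.981  0.19   0.253]
 [-1.     0.029  0.002 -0.008]
 [-0.007 -0.19  -0.982  1.699]
 [ 0.     0.     0.     1.   ]]
```

View pics/scene0.png

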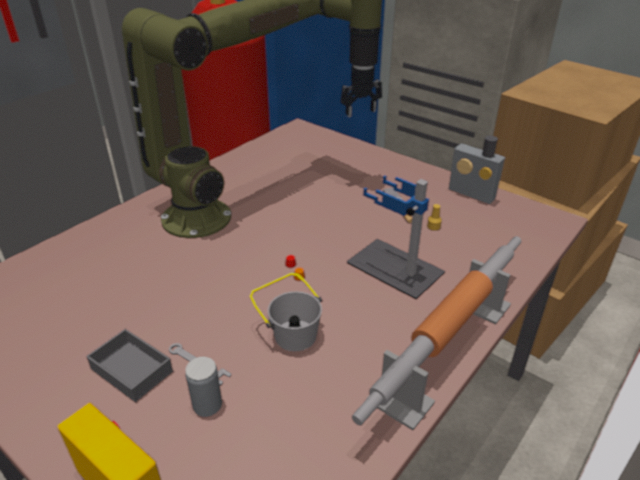

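View pics/top0.png

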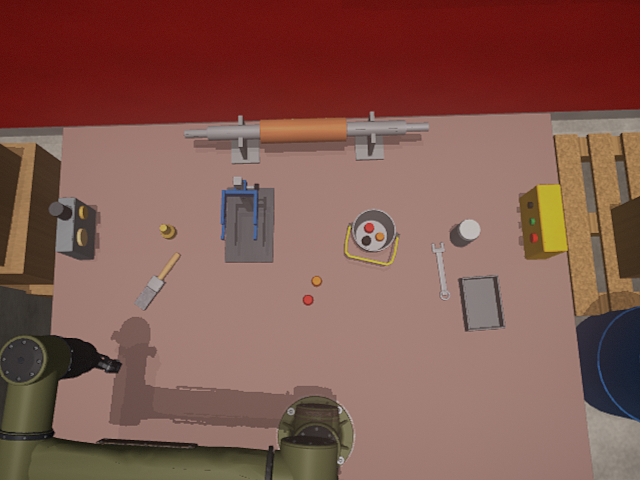

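Run:
```python
from h import *
for n in('scene0','top0'):
    z=np.load('pics/'+n+'.npz'); d,K,T,im=z['d'],z['K'],z['T'],z['im']; P=cloud(d,K,T); hsv=cv2.cvtColor(im,cv2.COLOR_BGR2HSV)
    H,S,V=[hsv[...,i].astype(int) for i in range(3)]
    print(n, (d>0).mean())
    ok=(d>0)&(P[...,0]>.3)&(P[...,0]<.85)
    y=ok&(H>20)&(H<35)&(S>150)&(V>90)&(abs(P[...,1]+.1)<.2)
    b=ok&(H>100)&(H<125)&(S>120)&(P[...,2]>.1)&(P[...,2]<.35)
    for nm,m in(('bail',y),('hook',b)):
        q=P[m]; print(nm,len(q),np.round(np.percentile(q,[1,10,50,90,99],axis=0),3).tolist())
        v,u=np.nonzero(m); print(u.min(),u.max(),v.min(),v.max())
    # post top, pail rim
    m=ok&(abs(P[...,2]-.305)<.006)&(P[...,1]>.05); q=P[m]; print('post',len(q),q.mean(0) if len(q) else 0)
    m=ok&(P[...,2]>.083)&(P[...,2]<.097)&(S<60)&(P[...,1]>-.25)&(P[...,1]<0); q=P[m]; print('rim',len(q),q.min(0),q.max(0))
    im2=im.copy()
    for c in ((250,140,440,290),(200,160,400,300)) if n=='top0' else ((230,250,340,360),(340,170,460,300)):
        cv2.imwrite(f'pics/{n}_{c[0]}.png',cv2.resize(im[c[1]:c[3],c[0]:c[2]],None,fx=4,fy=4,interpolation=cv2.INTER_CUBIC)[:600,:800])
```

```text
scene0 0.9957942708333334
bail 268 [[0.447, -0.265, -0.0], [0.49, -0.258, 0.084], [0.517, -0.174, 0.1], [0.57, -0.109, 0.107], [0.596, -0.03, 0.11]]
250 316 273 322
hook 793 [[0.55, 0.133, 0.219], [0.588, 0.136, 0.224], [0.641, 0.149, 0.24], [0.701, 0.228, 0.254], [0.71, 0.232, 0.258]]
364 427 177 214
post 563 [0.53077613 1.41481399 0.3046182 ]
rim 261 [ 0.5279791  -0.24991284  0.08303941] [ 0.65755033 -0.11975452  0.09145503]
top0 0.9960123697916666
bail 186 [[0.48, -0.261, -0.002], [0.485, -0.252, 0.087], [0.507, -0.16, 0.105], [0.575, -0.108, 0.112], [0.604, -0.104, 0.116]]
345 397 226 264
hook 319 [[0.544, 0.139, 0.234], [0.56, 0.142, 0.239], [0.633, 0.173, 0.257], [0.673, 0.233, 0.262], [0.698, 0.235, 0.265]]
221 256 180 238
post 70 [0.68502288 0.18327234 0.30484562]
rim 198 [ 0.52309361 -0.24974183  0.08301672] [ 0.84896111 -0.12032216  0.09670727]
```

View pics/top0_200.png

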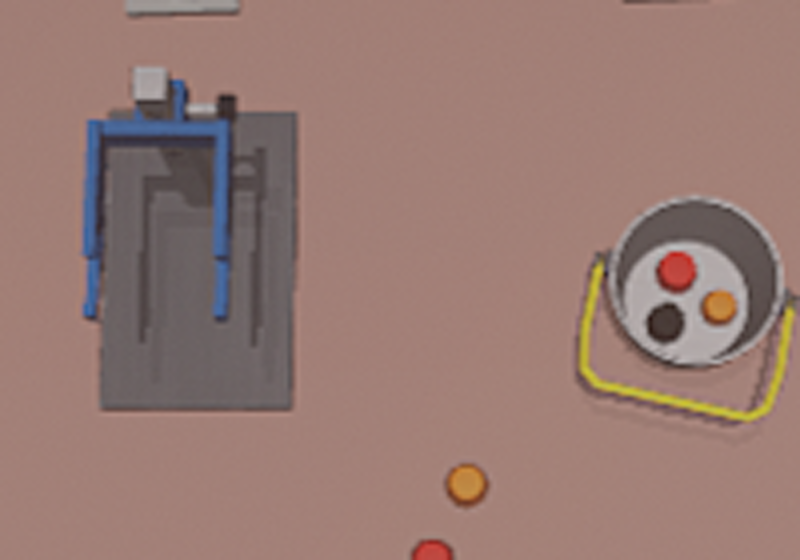

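View pics/scene0_340.png

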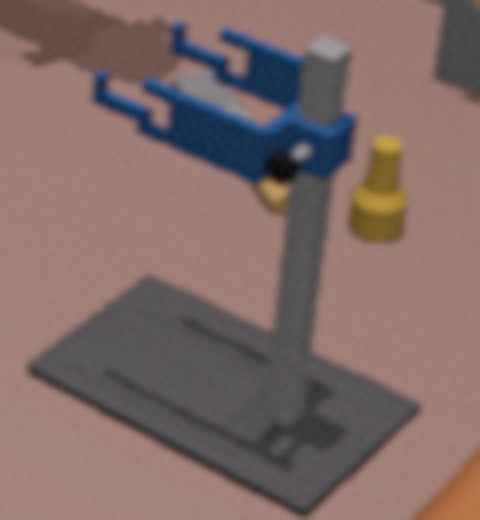

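View pics/scene0_230.png

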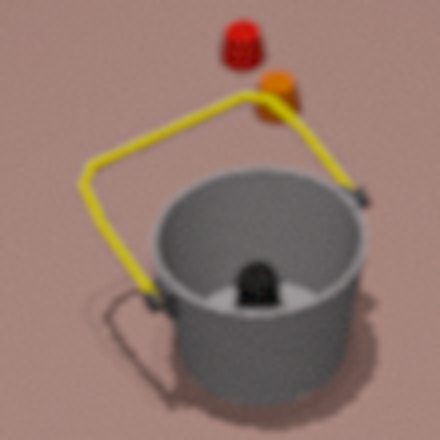

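Run:
```python
from h import *
for n in('scene0','top0'):
    z=np.load('pics/'+n+'.npz'); d,K,T,im=z['d'],z['K'],z['T'],z['im']; P=cloud(d,K,T); hsv=cv2.cvtColor(im,cv2.COLOR_BGR2HSV)
    H,S,V=[hsv[...,i].astype(int) for i in range(3)]
    ok=(d>0)&(P[...,0]>.3)&(P[...,0]<.85)
    y=ok&(H>20)&(H<35)&(S>150)&(V>90)&(abs(P[...,1]+.18)<.12)&(P[...,2]>.06)
    q=P[y]; i=q[:,0]<.515
    # pivot line: rim centre
    m=ok&(abs(P[...,2]-.089)<.006)&(S<60)&(np.hypot(P[...,0]-.59,P[...,1]+.185)<.075); r=P[m]
    from scipy.optimize import least_squares
    f=least_squares(lambda p:np.hypot(r[:,0]-p[0],r[:,1]-p[1])-p[2],[.59,-.185,.064],loss='soft_l1',f_scale=.002); print(n,'rim',np.round(f.x,4))
    # bail plane fit
    A=np.c_[q[:,:2],np.ones(len(q))]; c=np.linalg.lstsq(A,q[:,2],rcond=None)[0]; print('plane slope',c, 'dir',np.degrees(np.arctan2(c[1],c[0])),'ang',np.degrees(np.arctan(np.hypot(*c[:2]))))
    # mid line
    ll=cv2.fitLine(q[i][:,:2].astype(np.float32),cv2.DIST_HUBER,0,.01,.01).ravel(); print('line',i.sum(),ll,'yaw',np.degrees(np.arctan2(-ll[0],ll[1])), 'z',np.median(q[i][:,2]),'y range',q[:,1].min(),q[:,1].max())
    # base plate
    m=ok&(abs(P[...,2]-.01)<.006)&(P[...,1]>.05)&(P[...,1]<.3)&(V<100)&(S<80); m8=(m*255).astype(np.uint8)
    m8=cv2.morphologyEx(m8,cv2.MORPH_CLOSE,np.ones((9,9)));nl,L,stt,cen=cv2.connectedComponentsWithStats(m8); k=1+np.argmax(stt[1:,4]);v,u=np.nonzero(L==k)
    g=np.array([rp(a,b,.01,K,T)[:2] for a,b in zip(u,v)],np.float32); print('plate',cv2.minAreaRect(g))
    b=ok&(H>100)&(H<125)&(S>120)&(P[...,2]>.1)&(P[...,2]<.35)&(P[...,0]<.655)
    q=P[b]; 
    for lo in np.arange(.53,.66,.01):
        s=q[(q[:,0]>=lo)&(q[:,0]<lo+.01)]
        if len(s): print(round(lo,3),len(s),np.round(np.percentile(s[:,2],[5,50,95]),4),np.round([s[:,1].min(),s[:,1].max()],3))
```

```text
scene0 rim [ 0.5936 -0.195   0.0624]
plane slope [-0.25626927  0.06524956  0.24533363] dir 165.7152548542557 ang 14.812539282123858
line 115 [ 0.1813785   0.98341334  0.49952173 -0.18339752] yaw -10.450065 z 0.10592485673792107 y range -0.2673971892257254 -0.1027685857717886
plate ((0.6429730653762817, 0.17706292867660522), (0.150216743350029, 0.23801392316818237), 87.8965072631836)
0.54 9 [0.2279 0.2352 0.2435] [0.142 0.234]
0.55 19 [0.2273 0.2329 0.2451] [0.137 0.234]
0.56 16 [0.2278 0.2319 0.235 ] [0.138 0.233]
0.57 14 [0.2298 0.2319 0.2345] [0.138 0.234]
0.58 29 [0.223  0.2317 0.2543] [0.138 0.23 ]
0.59 28 [0.2194 0.2254 0.2561] [0.139 0.232]
0.6 33 [0.2206 0.2511 0.2574] [0.135 0.23 ]
0.61 79 [0.2216 0.2389 0.2563] [0.134 0.234]
0.62 71 [0.2227 0.2405 0.2563] [0.134 0.231]
0.63 90 [0.2225 0.2391 0.2561] [0.134 0.231]
0.64 79 [0.2227 0.2406 0.256 ] [0.134 0.232]
0.65 17 [0.2217 0.2411 0.256 ] [0.134 0.141]
top0 rim [ 0.5876 -0.1936  0.0622]
plane slope [-0.2680602   0.06265187  0.25314815] dir 166.84479826924834 ang 15.391401978486677
line 106 [ 0.20641631  0.97846425  0.49501342 -0.17019367] yaw -11.91242 z 0.10964655596197004 y range -0.26208822499174167 -0.10387826937891179
plate ((0.6418559551239014, 0.17372265458106995), (0.12264632433652878, 0.2189280092716217), 88.23799896240234)
0.54 14 [0.2448 0.2491 0.2547] [0.144 0.236]
0.55 17 [0.235  0.2395 0.2443] [0.142 0.237]
0.56 14 [0.2344 0.2379 0.2432] [0.142 0.235]
0.57 14 [0.2322 0.2379 0.2417] [0.142 0.236]
0.58 18 [0.2338 0.2579 0.2616] [0.14  0.234]
0.59 16 [0.2546 0.2605 0.2634] [0.14  0.234]
0.6 21 [0.2564 0.2598 0.2631] [0.14  0.234]
0.61 23 [0.2536 0.2586 0.2624] [0.14  0.235]
0.62 18 [0.2554 0.2604 0.2637] [0.14  0.232]
0.63 17 [0.2546 0.2583 0.2649] [0.139 0.232]
0.64 17 [0.2542 0.2581 0.2635] [0.14  0.232]
0.65 8 [0.254  0.2584 0.2629] [0.14  0.232]
```

Emit:
jog_arm:
  increments:
    - {"delta_pos": [0, 0, -1], "roll": 0}
    - {"delta_pos": [0, 0, -1], "roll": 0}
    - {"delta_pos": [0.4, 0.5, -1], "roll": 0}
    - {"delta_pos": [0.8, 1, -1], "roll": 0}
    - {"delta_pos": [0.8, 1, -0.3], "roll": 0}
    - {"delta_pos": [0.8, 1, 0], "roll": 0}
    - {"delta_pos": [0.8, 1, 0], "roll": 0}
    - {"delta_pos": [0.8, 1, 0], "roll": 0}
    - {"delta_pos": [0.8, 1, 0], "roll": 0}
    - {"delta_pos": [0.8, 1, 0], "roll": 0}
    - {"delta_pos": [0.8, 1, 0], "roll": 0}
    - {"delta_pos": [0.8, 1, 0], "roll": 0}
  claw: 0.24
  grip_force: 20

```text
time_s: 1.6
tool_pos: [0.3372, 0.1845, 0.3385]
tcp_rot: [0.007, 0.978, -0.206, -0.001]
ft_force: [0.4, 0.8, -0.4]
gripper_width: 0.0206
```

Emit:
jog_arm:
  increments:
    - {"delta_pos": [0.87, 1, 0], "roll": 0}
    - {"delta_pos": [0.87, 1, 0], "roll": 0}
    - {"delta_pos": [0.87, 1, 0], "roll": 0}
    - {"delta_pos": [0.87, 1, 0], "roll": 0}
    - {"delta_pos": [0.87, 1, 0], "roll": 0}
    - {"delta_pos": [0.87, 1, 0], "roll": 0}
    - {"delta_pos": [0.87, 1, 0], "roll": 0}
    - {"delta_pos": [0.87, 1, 0], "roll": 0}
    - {"delta_pos": [0.5, 0.5, 0], "roll": 0}
    - {"delta_pos": [0, 0, 0], "roll": 1}
    - {"delta_pos": [0, 0, 0], "roll": 1}
    - {"delta_pos": [0, 0, 0], "roll": 1}

```text
time_s: 3.1
tool_pos: [0.4396, -0.1529, 0.3373]
tcp_rot: [0.007, 0.911, -0.412, -0.003]
ft_force: [0.1, 0.3, 0.3]
gripper_width: 0.0206
```

Emit:
jog_arm:
  increments:
    - {"delta_pos": [0, 0, 0], "roll": 1}
    - {"delta_pos": [0, 0, 0], "roll": 1}
    - {"delta_pos": [0, 0, 0], "roll": 1}
    - {"delta_pos": [0, 0, 0], "roll": 1}
    - {"delta_pos": [0, 0, 0], "roll": 1}
    - {"delta_pos": [0, 0, 0], "roll": 1}
    - {"delta_pos": [0, 0, 0], "roll": 0.8}
    - {"delta_pos": [0, 0, 0], "roll": 0}

```text
time_s: 4.1
tool_pos: [0.4389, -0.1523, 0.334]
tcp_rot: [-0.009, -0.609, 0.793, 0.002]
ft_force: [0.4, -0.2, 0.5]
gripper_width: 0.0205
```

Run:
```python
from h import *
st(); print(np.round(robot.observe()['q'],2))
im,d,K,T=snap('wrist','w1'); print(K,np.round(T,3))
```

```text
t 4.1 p [ 0.4389 -0.1523  0.334 ] F [ 0.45 -0.24  0.47] w 0.0205
[[-0.257 -0.966 -0.017]
 [-0.966  0.257 -0.008]
 [ 0.013  0.014 -1.   ]]
[ 0.11 -0.25  0.04  0.01 -1.88 -0.37]
[[428.56214644   0.         322.72622077]
 [  0.         428.56214644 242.39712552]
 [  0.           0.           1.        ]] [[-0.966  0.25   0.061  0.423]
 [ 0.257  0.925  0.28  -0.224]
 [ 0.014  0.286 -0.958  0.499]
 [ 0.     0.     0.     1.   ]]
```

View pics/w1.png

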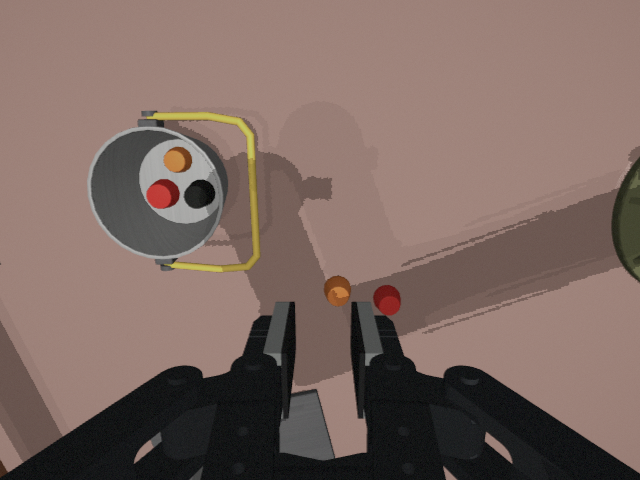

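```bash
cat > bail.py <<'E'
from h import *
def bail(n):
    z=np.load('pics/'+n+'.npz'); d,K,T,im=z['d'],z['K'],z['T'],z['im']; P=cloud(d,K,T); hsv=cv2.cvtColor(im,cv2.COLOR_BGR2HSV)
    H,S,V=[hsv[...,i].astype(int) for i in range(3)]
    y=(d>0)&(H>20)&(H<35)&(S>110)&(V>90)&(P[...,2]>.06)&(P[...,2]<.25)
    return P[y],y,P,S,d,K,T
E
python3 - <<'E'
from bail import *
q,y,P,S,d,K,T=bail('w1')
e=np.array([np.cos(np.radians(-12.5)),np.sin(np.radians(-12.5))])
s=q[:,:2]@e
print(len(q),np.percentile(s,[1,99]))
i=s<np.percentile(s,1)+.012
m=q[i]; ll=cv2.fitLine(m[:,:2].astype(np.float32),cv2.DIST_HUBER,0,.01,.01).ravel(); print('line',i.sum(),ll,'yaw',np.degrees(np.arctan(-ll[0]/ll[1])),'z',np.percentile(m[:,2],[5,25,50,75,95]))
n=np.array([-e[1],e[0]]); t=q[:,:2]@n; print('lateral range all',t.min(),t.max(),'mid',(t.min()+t.max())/2)
# rim
from scipy.optimize import least_squares
k=(d>0)&(abs(P[...,2]-.089)<.005)&(S<70)&(np.hypot(P[...,0]-.59,P[...,1]+.19)<.08)&~y; r=P[k]
f=least_squares(lambda p:np.hypot(r[:,0]-p[0],r[:,1]-p[1])-p[2],[.59,-.185,.064],loss='soft_l1',f_scale=.002); print('rim',len(r),np.round(f.x,4), 'lat',f.x[:2]@n)
A=np.c_[q[:,:2],np.ones(len(q))]; c=np.linalg.lstsq(A,q[:,2],rcond=None)[0]; print('dir',np.degrees(np.arctan2(c[1],c[0])),'ang',np.degrees(np.arctan(np.hypot(*c[:2]))))
print('table z', np.median(P[400:410,20:60,2]),np.median(P[20:60,300:400,2]))
E
```

```text
2315 [0.51923582 0.61618823]
line 1084 [ 0.24090563  0.97054857  0.49869135 -0.16920498] yaw -13.939997 z [0.10684855 0.10839211 0.10924614 0.10993337 0.11091321]
lateral range all -0.13574651361195894 0.018169558578085398 mid -0.05878847751693677
rim 2681 [ 0.5915 -0.1926  0.0625] lat -0.05996582697840155
dir 165.66179643242148 ang 15.103096521232914
table z -0.0001215526174495607 -6.763845150117853e-05
```

Emit:
jog_arm:
  increments:
    - {"delta_pos": [0, -1, 0.8], "roll": 0}
    - {"delta_pos": [0, -1, 0.8], "roll": 0}
    - {"delta_pos": [0, -0.1, 0.8], "roll": 0}
    - {"delta_pos": [0, 0, 0.8], "roll": 0}
    - {"delta_pos": [0, 0, 0.8], "roll": 0}
    - {"delta_pos": [0, 0, 0.8], "roll": 0}
    - {"delta_pos": [0, 0, 0], "roll": 0}

```text
time_s: 5.03
tool_pos: [0.499, -0.17, 0.1839]
tcp_rot: [-0.01, -0.617, 0.787, 0.003]
ft_force: [0.1, 0.1, -0.2]
gripper_width: 0.0204
```

Run:
```python
from h import *
st()
im,d,K,T=snap('wrist','w2')
```

```text
t 5.03 p [ 0.499  -0.17    0.1839] F [ 0.1   0.08 -0.18] w 0.0204
[[-0.239 -0.971 -0.018]
 [-0.971  0.24  -0.008]
 [ 0.012  0.016 -1.   ]]
```

View pics/w2.png

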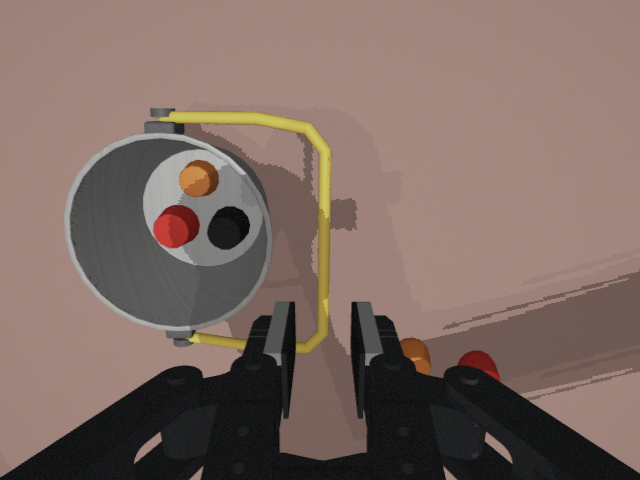

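Emit:
jog_arm:
  increments:
    - {"delta_pos": [0, -0.02, 0.7], "roll": 0}
    - {"delta_pos": [0, -0.02, 0.7], "roll": 0}
    - {"delta_pos": [0, -0.02, 0.7], "roll": 0}
    - {"delta_pos": [0, 0, 0.5], "roll": 0}
    - {"delta_pos": [0, 0, 0.4], "roll": 0}
    - {"delta_pos": [0, 0, 0], "roll": 0}

```text
time_s: 5.82
tool_pos: [0.5045, -0.1726, 0.1019]
tcp_rot: [-0.005, -0.619, 0.786, -0.003]
ft_force: [-0.4, 0.4, 0.6]
gripper_width: 0.0207
```

Emit:
jog_arm:
  increments:
    - {"delta_pos": [0, 0, 0], "roll": 0}
    - {"delta_pos": [0, 0, 0], "roll": 0}
    - {"delta_pos": [0, 0, 0], "roll": 0}
  claw: 0.18

```text
time_s: 6.2
tool_pos: [0.5055, -0.1729, 0.104]
tcp_rot: [-0.004, -0.619, 0.786, -0.005]
ft_force: [0.7, -0.8, 0.2]
gripper_width: 0.0156
```

Run:
```python
from h import *
st()
im,d,K,T=snap('wrist','w3')
```

```text
t 6.2 p [ 0.5055 -0.1729  0.104 ] F [ 0.67 -0.81  0.15] w 0.0156
[[-0.235 -0.972 -0.001]
 [-0.972  0.235 -0.012]
 [ 0.012 -0.002 -1.   ]]
```

View pics/w3.png

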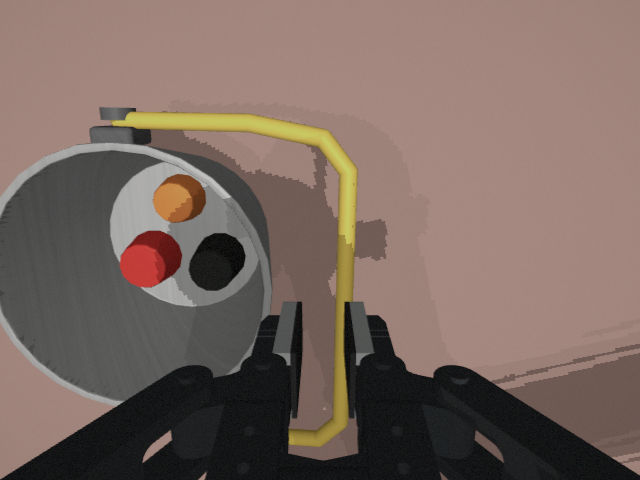

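Emit:
jog_arm:
  increments:
    - {"delta_pos": [0, 0.15, 0.2], "roll": 0}
    - {"delta_pos": [0, 0.05, 0.25], "roll": 0}
    - {"delta_pos": [0, 0, 0.15], "roll": 0}

```text
time_s: 6.62
tool_pos: [0.4993, -0.1715, 0.085]
tcp_rot: [-0.004, -0.619, 0.786, -0.005]
ft_force: [0.9, 0.3, -0.1]
gripper_width: 0.0153
```

Run:
```python
from bail import *
st()
im,d,K,T=snap('wrist','w4')
q,*_=bail('w4');A=np.c_[q[:,:2],np.ones(len(q))]; c=np.linalg.lstsq(A,q[:,2],rcond=None)[0]; print('dir',np.degrees(np.arctan2(c[1],c[0])),'ang',np.degrees(np.arctan(np.hypot(*c[:2]))),q[:,2].max())
st()
```

```text
t 6.62 p [ 0.4993 -0.1715  0.085 ] F [ 0.87  0.28 -0.05] w 0.0153
[[-0.235 -0.972 -0.   ]
 [-0.972  0.235 -0.012]
 [ 0.011 -0.003 -1.   ]]
dir 165.4186732149431 ang 15.222550979880843 0.18111957045638427
t 6.67 p [ 0.499  -0.1714  0.0844] F [ 0.01 -0.61 -0.72] w 0.015
[[-0.235 -0.972 -0.001]
 [-0.972  0.235 -0.012]
 [ 0.011 -0.002 -1.   ]]
```

View pics/w4.png

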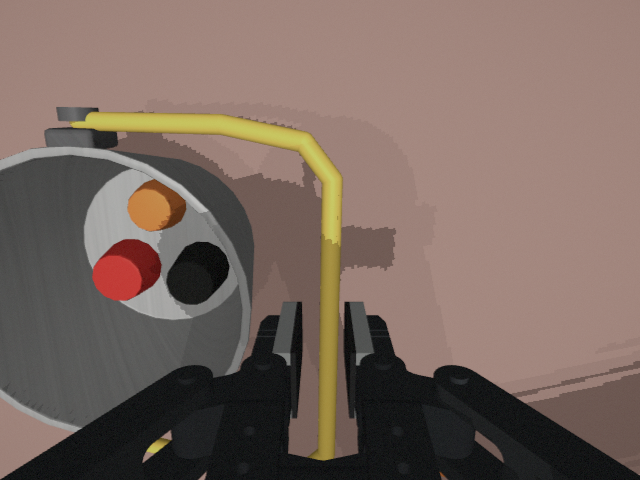

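Emit:
jog_arm:
  increments:
    - {"delta_pos": [0, -0.12, -0.05], "roll": 0}
    - {"delta_pos": [0, -0.07, -0.15], "roll": 0}
    - {"delta_pos": [0, -0.07, -0.19], "roll": 0}
    - {"delta_pos": [0, -0.08, -0.19], "roll": 0}
    - {"delta_pos": [0, -0.09, -0.18], "roll": 0}
    - {"delta_pos": [0, -0.1, -0.18], "roll": 0}

```text
time_s: 7.42
tool_pos: [0.5144, -0.1754, 0.1143]
tcp_rot: [-0.005, -0.618, 0.786, -0.003]
ft_force: [-1.6, 0.1, 0.2]
gripper_width: 0.015
```

```bash
cat > ck.py <<'E'
from bail import *
import sys
n=sys.argv[1]
s,M=st()
im,d,K,T=snap('wrist',n)
q,y,P,S,*_=bail(n)
e=np.array([.970,-.242]);f=np.array([.242,.970]);o=np.array([.591,-.1925])
a=(q[:,:2]-o)@e; l=(q[:,:2]-o)@f
i=(abs(l)<.045)&(q[:,2]>.085);m=np.c_[a,l,q[:,2]][i]
print('mid pts',len(m),'s,z med',np.round(np.median(m,0),4),'ang',np.degrees(np.arctan2(np.median(m[:,2])-.0835,-np.median(m[:,0]))))
print('tcp s',(s['tool_pos'][:2]-o)@e,'lat',(s['tool_pos'][:2]-o)@f)
k=(d>0)&(abs(P[...,2]-.089)<.004)&(S<70)&(np.hypot(P[...,0]-.59,P[...,1]+.19)<.08)&~y; r=P[k]
from scipy.optimize import least_squares
if len(r)>100:
  f=least_squares(lambda p:np.hypot(r[:,0]-p[0],r[:,1]-p[1])-.0625,[.59,-.19],loss='soft_l1',f_scale=.002); print('rim',len(r),np.round(f.x,4))
E
python3 ck.py w5
```

```text
t 7.42 p [ 0.5144 -0.1754  0.1143] F [-1.6   0.07  0.17] w 0.015
[[-0.235 -0.972 -0.004]
 [-0.972  0.235 -0.012]
 [ 0.013  0.001 -1.   ]]
mid pts 4022 s,z med [-0.0816 -0.0056  0.1374] ang 33.46117806739806
tcp s -0.07841733607550941 lat -0.0019745857563871483
rim 8339 [ 0.5921 -0.1932]
```

View pics/w5.png

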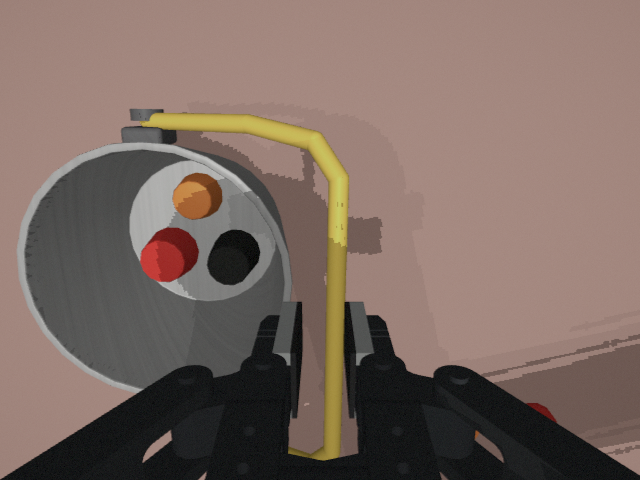

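Emit:
jog_arm:
  increments:
    - {"delta_pos": [0, -0.12, -0.17], "roll": 0}
    - {"delta_pos": [0, -0.13, -0.16], "roll": 0}
    - {"delta_pos": [0, -0.14, -0.15], "roll": 0}
    - {"delta_pos": [0, -0.15, -0.14], "roll": 0}
    - {"delta_pos": [0, -0.16, -0.13], "roll": 0}
    - {"delta_pos": [0, -0.16, -0.12], "roll": 0}
    - {"delta_pos": [0, -0.17, -0.11], "roll": 0}
    - {"delta_pos": [0, -0.17, -0.1], "roll": 0}
    - {"delta_pos": [0, -0.18, -0.09], "roll": 0}

```text
time_s: 8.6
tool_pos: [0.5587, -0.186, 0.1534]
tcp_rot: [-0.005, -0.618, 0.786, -0.005]
ft_force: [-1.8, -0.4, 1.2]
gripper_width: 0.0156
```

```bash
python3 ck.py w6
```

```text
t 8.6 p [ 0.5587 -0.186   0.1534] F [-1.83 -0.36  1.19] w 0.0156
[[-0.235 -0.972 -0.002]
 [-0.972  0.235 -0.013]
 [ 0.013 -0.002 -1.   ]]
mid pts 3825 s,z med [-0.0371 -0.007   0.1747] ang 67.84506937512053
tcp s -0.03292419777587608 lat -0.0014973406547346931
rim 5692 [ 0.5927 -0.1933]
```

Emit:
jog_arm:
  increments:
    - {"delta_pos": [0, -0.19, -0.07], "roll": 0}
    - {"delta_pos": [0, -0.19, -0.06], "roll": 0}
    - {"delta_pos": [0, -0.19, -0.04], "roll": 0}
    - {"delta_pos": [0, -0.19, -0.03], "roll": 0}
    - {"delta_pos": [0, -0.19, -0.02], "roll": 0}
    - {"delta_pos": [0, -0.19, -0.01], "roll": 0}
    - {"delta_pos": [0, 0, 0], "roll": 0}

```text
time_s: 9.52
tool_pos: [0.5956, -0.1953, 0.1621]
tcp_rot: [-0.004, -0.618, 0.786, -0.006]
ft_force: [0.2, -2.0, 1.3]
gripper_width: 0.0151
```

```bash
python3 ck.py w7
```

```text
t 9.53 p [ 0.5956 -0.1953  0.1621] F [ 0.24 -2.03  1.34] w 0.0151
[[-0.235 -0.972  0.001]
 [-0.972  0.235 -0.015]
 [ 0.014 -0.004 -1.   ]]
mid pts 3629 s,z med [ 1.000e-04 -8.000e-03  1.828e-01] ang 90.08609429859551
tcp s 0.0051532449479006195 lat -0.0016233037573740797
rim 5134 [ 0.5932 -0.1929]
```

View pics/w7.png

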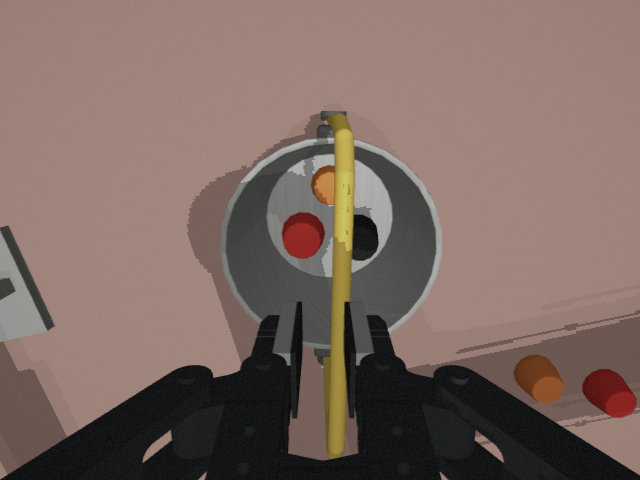

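Emit:
jog_arm:
  increments:
    - {"delta_pos": [0, 0.15, 0], "roll": 0}
    - {"delta_pos": [0, 0, 0], "roll": 0}
    - {"delta_pos": [0, 0, 0], "roll": 0}
    - {"delta_pos": [0, 0, 0], "roll": 0}
    - {"delta_pos": [0, 0, 0], "roll": 0}
  claw: 0.26

```text
time_s: 10.2
tool_pos: [0.5903, -0.1927, 0.1605]
tcp_rot: [-0.004, -0.619, 0.786, -0.005]
ft_force: [-0.5, 0.1, 0.2]
gripper_width: 0.0221
```

```bash
python3 ck.py w8
```

```text
t 10.2 p [ 0.5903 -0.1927  0.1605] F [-0.53  0.14  0.15] w 0.0221
[[-0.234 -0.972 -0.   ]
 [-0.972  0.234 -0.013]
 [ 0.012 -0.003 -1.   ]]
mid pts 4090 s,z med [-0.0002 -0.0055  0.1828] ang 89.86445498318474
tcp s -0.0006517139252365325 lat -0.00036755815468312225
rim 5106 [ 0.5932 -0.1929]
```

View pics/w8.png

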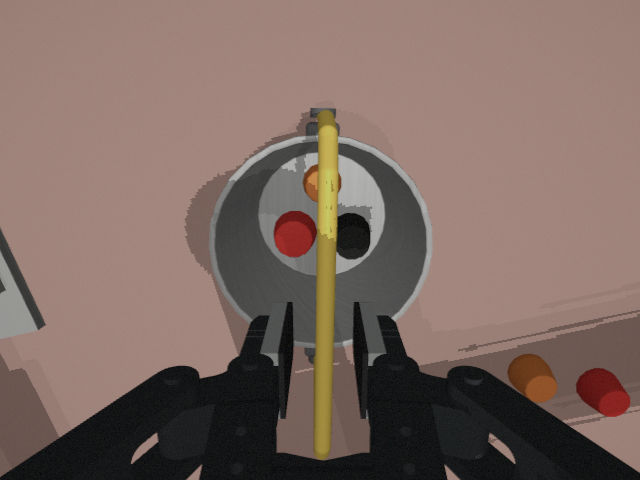

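Emit:
jog_arm:
  increments:
    - {"delta_pos": [0, 0, 0], "roll": 0}
    - {"delta_pos": [0, 0, 0], "roll": 0}
    - {"delta_pos": [0, 0, 0], "roll": 0}
    - {"delta_pos": [0, 0, 0], "roll": 0}
    - {"delta_pos": [0, 0, 0], "roll": 0}
  claw: 0
  grip_force: 45

```text
time_s: 10.88
tool_pos: [0.5911, -0.1931, 0.1623]
tcp_rot: [-0.003, -0.619, 0.786, -0.006]
ft_force: [1.2, -0.1, 1.7]
gripper_width: 0.0001
```

Emit:
jog_arm:
  increments:
    - {"delta_pos": [0, 0, -0.3], "roll": 0}
    - {"delta_pos": [0, 0, -0.6], "roll": 0}
    - {"delta_pos": [0, 0, -0.8], "roll": 0}
    - {"delta_pos": [0, 0, -0.8], "roll": 0}
    - {"delta_pos": [0, 0, -0.8], "roll": 0}
    - {"delta_pos": [0, 0, -0.8], "roll": 0}
    - {"delta_pos": [0, 0, -0.6], "roll": 0}
    - {"delta_pos": [0, 0, -0.3], "roll": 0}
    - {"delta_pos": [0, 0, 0], "roll": 0}
    - {"delta_pos": [0, 0, 0], "roll": 0}

```text
time_s: 12.12
tool_pos: [0.5901, -0.1912, 0.3246]
tcp_rot: [-0.002, -0.619, 0.786, -0.007]
ft_force: [-0.4, 0.4, -0.2]
gripper_width: 0.0
```

```bash
python3 ck.py w9; python3 -c "
from h import *
snap('scene','s9')"
```

```text
t 12.12 p [ 0.5901 -0.1912  0.3246] F [-0.42  0.36 -0.17] w 0.0
[[-0.235 -0.972  0.006]
 [-0.972  0.235 -0.014]
 [ 0.012 -0.009 -1.   ]]
mid pts 1082 s,z med [ 0.0019 -0.0016  0.1828] ang 91.06714750915532
tcp s -0.0012136420332031024 lat 0.001043557204708243
rim 2206 [ 0.5933 -0.1929]
```

View pics/w9.png

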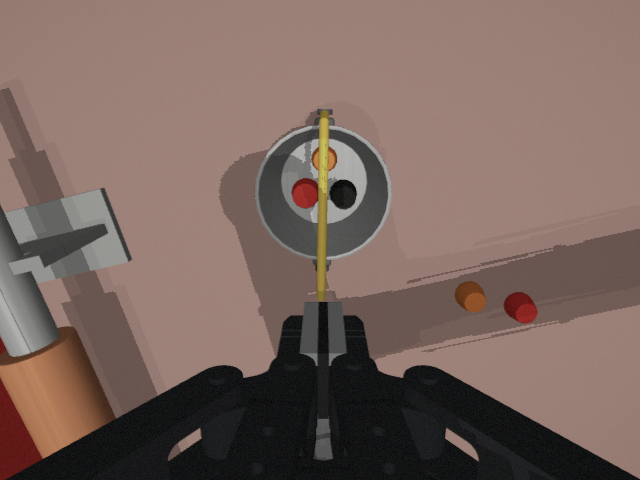

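View pics/s9.png

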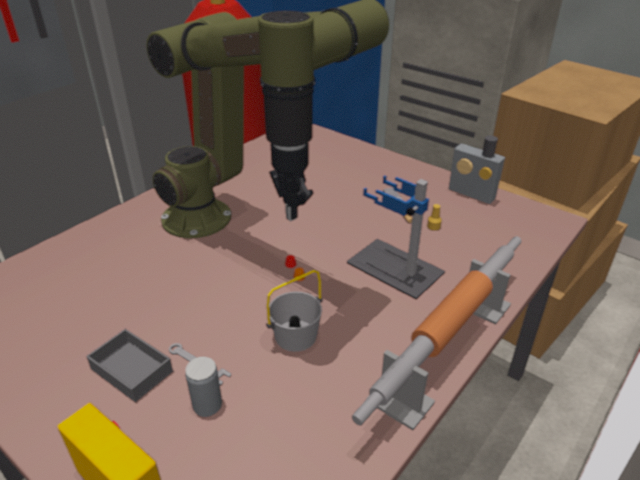

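```bash
python3 - <<'E'
from bail import *
for n in('w4','w7','w8','w9'):
    q,y,P,S,d,K,T=bail(n)
    print(n)
    for u in (285,292,310,324,358,365):
        print(u,[ (v,np.round(P[v,u],4).tolist()) for v in (306,315,330,380)])
E
python3 - <<'E'
import cv2
im=cv2.imread('pics/w8.png'); cv2.imwrite('pics/w8z.png',cv2.resize(im[280:480,220:430],None,fx=3,fy=3,interpolation=cv2.INTER_CUBIC))
im=cv2.imread('pics/w9.png'); cv2.imwrite('pics/w9z.png',cv2.resize(im[280:480,220:430],None,fx=3,fy=3,interpolation=cv2.INTER_CUBIC))
E
```

```text
w4
285 [(306, [0.5107, -0.1845, 0.1137]), (315, [0.5101, -0.1844, 0.1207]), (330, [0.5093, -0.184, 0.1305]), (380, [0.5069, -0.184, 0.1574])]
292 [(306, [0.5081, -0.1845, 0.1149]), (315, [0.5079, -0.1837, 0.1203]), (330, [0.5071, -0.1837, 0.1309]), (380, [0.5083, -0.1754, 0.1447])]
310 [(306, [0.5186, -0.1315, -0.0002]), (315, [0.5203, -0.1251, -0.0007]), (330, [0.5228, -0.1149, -0.0005]), (380, [0.5317, -0.079, 0.0004])]
324 [(306, [0.498, -0.1795, 0.1096]), (315, [0.4988, -0.176, 0.1094]), (330, [0.5001, -0.1706, 0.1103]), (380, [0.505, -0.1501, 0.11])]
358 [(306, [0.486, -0.1786, 0.1137]), (315, [0.4865, -0.1791, 0.1213]), (330, [0.4873, -0.1788, 0.1306]), (380, [0.4896, -0.1755, 0.1512])]
365 [(306, [0.4846, -0.1237, 0.0005]), (315, [0.4843, -0.1781, 0.1203]), (330, [0.4852, -0.1784, 0.1309]), (380, [0.4875, -0.1793, 0.1573])]
w7
285 [(306, [0.6069, -0.2084, 0.1912]), (315, [0.6062, -0.2084, 0.1985]), (330, [0.6054, -0.2081, 0.2085]), (380, [0.603, -0.2078, 0.2349])]
292 [(306, [0.6046, -0.2078, 0.191]), (315, [0.6042, -0.2074, 0.1975]), (330, [0.6034, -0.2073, 0.2079]), (380, [0
[... 1572 characters left out ...]
292 [(306, [0.6678, -0.0502, 0.001]), (315, [0.671, -0.0382, 0.0008]), (330, [0.5992, -0.1995, 0.3632]), (380, [0.5956, -0.2029, 0.3967])]
310 [(306, [0.5928, -0.2024, 0.354]), (315, [0.5926, -0.202, 0.3602]), (330, [0.5921, -0.2023, 0.3712]), (380, [0.5912, -0.2018, 0.3967])]
324 [(306, [0.5881, -0.2012, 0.3539]), (315, [0.5881, -0.2009, 0.3602]), (330, [0.5879, -0.2013, 0.3712]), (380, [0.5901, -0.1921, 0.3833])]
358 [(306, [0.5878, -0.0319, 0.0022]), (315, [0.5905, -0.0186, -0.0004]), (330, [0.5782, -0.1945, 0.3631]), (380, [0.5795, -0.1997, 0.3976])]
365 [(306, [0.5794, -0.0291, 0.0005]), (315, [0.5819, -0.017, 0.0004]), (330, [0.5863, 0.0043, -0.0011]), (380, [0.5778, -0.1994, 0.3978])]
```

View pics/w8z.png

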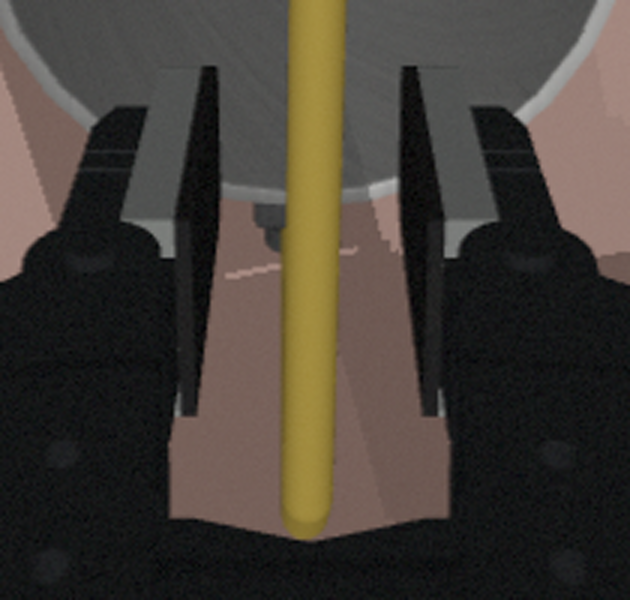

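View pics/w9z.png

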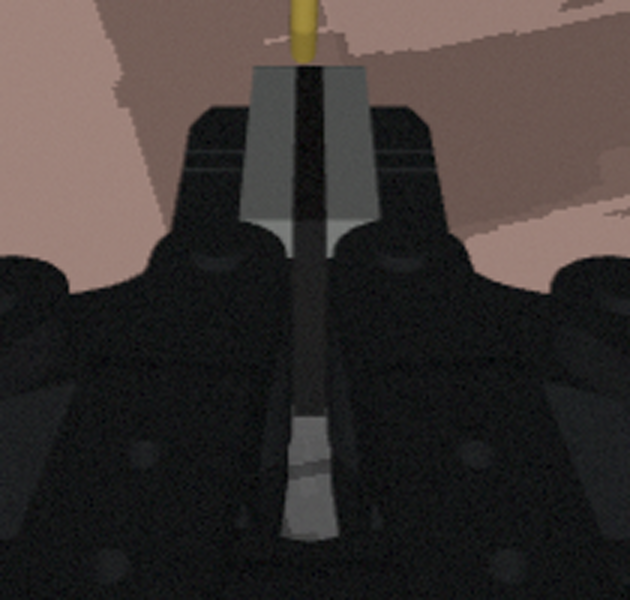

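Run:
```python
from h import *
z=np.load('pics/s9.npz'); d,K,T,im=z['d'],z['K'],z['T'],z['im']; P=cloud(d,K,T)
for v in range(196,224,2): print(v,[np.round(P[v,u],3).tolist() for u in (288,291,294)])
p=np.linalg.inv(T)@np.array([.5901,-.1912,.3246,1]); print(K@p[:3]/p[2])
cv2.imwrite('pics/s9z.png',cv2.resize(im[150:350,230:360],None,fx=4,fy=3,interpolation=cv2.INTER_CUBIC)[:600])
```

```text
196 [[0.6, -0.211, 0.412], [0.602, -0.204, 0.409], [0.603, -0.196, 0.406]]
198 [[0.593, -0.204, 0.401], [0.604, -0.206, 0.406], [0.591, -0.183, 0.39]]
200 [[0.595, -0.205, 0.398], [0.603, -0.206, 0.401], [0.604, -0.197, 0.398]]
202 [[0.592, -0.203, 0.391], [0.601, -0.203, 0.394], [0.617, -0.213, 0.405]]
204 [[0.595, -0.207, 0.389], [0.605, -0.208, 0.394], [0.615, -0.21, 0.399]]
206 [[0.591, -0.202, 0.38], [0.602, -0.205, 0.386], [0.614, -0.209, 0.393]]
208 [[0.588, -0.2, 0.373], [0.597, -0.2, 0.376], [0.603, -0.197, 0.378]]
210 [[0.593, -0.205, 0.373], [0.598, -0.201, 0.372], [0.603, -0.197, 0.373]]
212 [[0.593, -0.205, 0.368], [0.599, -0.203, 0.369], [0.603, -0.197, 0.368]]
214 [[0.59, -0.202, 0.36], [0.597, -0.2, 0.362], [0.603, -0.198, 0.363]]
216 [[0.589, -0.202, 0.355], [0.596, -0.199, 0.356], [0.603, -0.198, 0.358]]
218 [[0.589, -0.202, 0.349], [0.596, -0.2, 0.352], [0.602, -0.198, 0.353]]
220 [[0.238, 0.175, -0.003], [0.599, -0.203, 0.349], [0.258, 0.182, 0.002]]
222 [[0.245, 0.168, -0.004], [0.248, 0.178, -0.008], [0.261, 0.179, -0.003]]
[291.98643396 225.71649956   1.        ]
```

View pics/s9z.png

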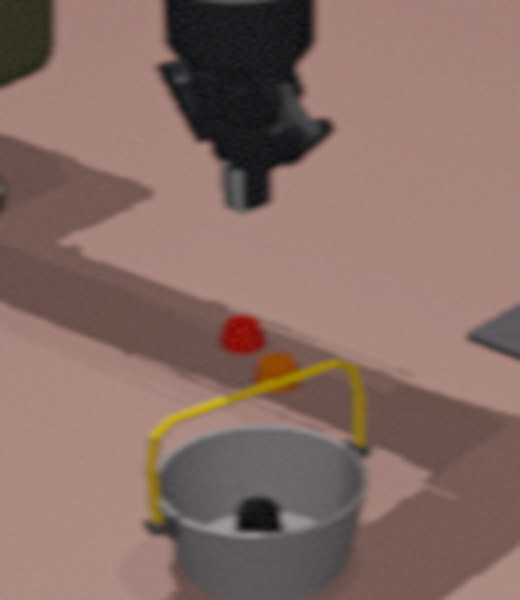

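Emit:
jog_arm:
  increments:
    - {"delta_pos": [0, -0.05, 0.5], "roll": 0}
    - {"delta_pos": [0, 0, 1], "roll": 0}
    - {"delta_pos": [0, 0, 1], "roll": 0}
    - {"delta_pos": [0, 0, 1], "roll": 0}
    - {"delta_pos": [0, 0, 0.7], "roll": 0}
    - {"delta_pos": [0, 0, 0.3], "roll": 0}
    - {"delta_pos": [0, 0, 0], "roll": 0}
  claw: 0.3

```text
time_s: 13.1
tool_pos: [0.5895, -0.1929, 0.1755]
tcp_rot: [-0.005, -0.619, 0.786, -0.004]
ft_force: [0.3, -0.3, 0.9]
gripper_width: 0.0256
```

```bash
python3 ck.py w10; python3 -c "
from h import *
print(robot.grip_depth,[a for a in dir(robot) if a[0]!='_'])"
```

```text
t 13.1 p [ 0.5895 -0.1929  0.1755] F [ 0.28 -0.27  0.87] w 0.0256
[[-0.235 -0.972 -0.004]
 [-0.972  0.235 -0.012]
 [ 0.012  0.001 -1.   ]]
mid pts 3465 s,z med [ 0.0018 -0.0046  0.1828] ang 91.02809421297943
tcp s -0.0014048355306166826 lat -0.0007493857166517332
rim 4843 [ 0.5931 -0.1931]
0.0187 ['PlanningError', 'camera_params', 'capture', 'close_job', 'grip_depth', 'observe']
```

View pics/w10.png

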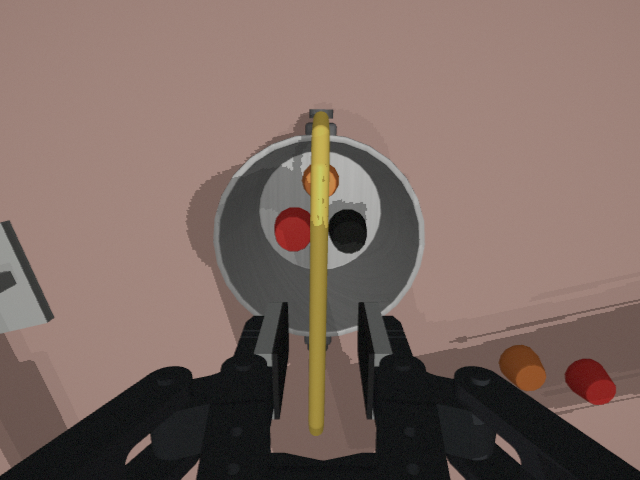

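Emit:
jog_arm:
  increments:
    - {"delta_pos": [0, -0.06, 0.4], "roll": 0}
    - {"delta_pos": [0, -0.03, 0.4], "roll": 0}
    - {"delta_pos": [0, 0, 0.35], "roll": 0}
    - {"delta_pos": [0, 0, 0.1], "roll": 0}
    - {"delta_pos": [0, 0, 0], "roll": 0}

```text
time_s: 13.78
tool_pos: [0.5932, -0.1942, 0.1375]
tcp_rot: [-0.004, -0.619, 0.786, -0.005]
ft_force: [-0.6, -0.3, -0.1]
gripper_width: 0.0256
```

```bash
python3 ck.py w11
```

```text
t 13.78 p [ 0.5932 -0.1942  0.1375] F [-0.57 -0.33 -0.07] w 0.0256
[[-0.235 -0.972 -0.   ]
 [-0.972  0.235 -0.012]
 [ 0.012 -0.003 -1.   ]]
mid pts 5054 s,z med [ 0.0018 -0.0087  0.1828] ang 91.05591515160452
tcp s 0.002562111672153929 lat -0.0011013793973760097
rim 6062 [ 0.5932 -0.193 ]
```

View pics/w11.png

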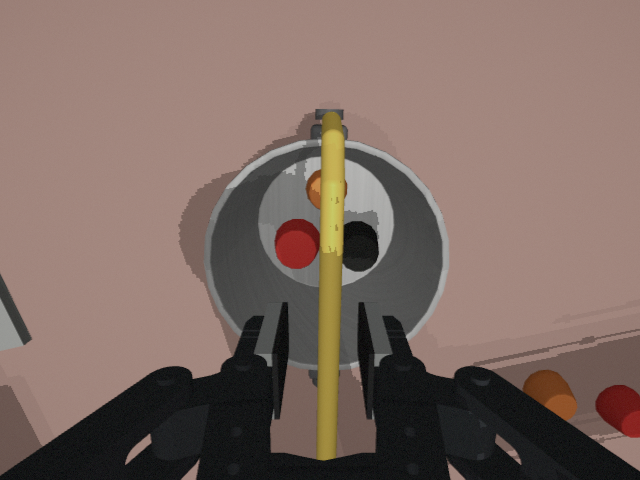

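Emit:
jog_arm:
  increments:
    - {"delta_pos": [0, 0, 0], "roll": 0}
    - {"delta_pos": [0, 0, 0], "roll": 0}
    - {"delta_pos": [0, 0, 0], "roll": 0}
    - {"delta_pos": [0, 0, 0], "roll": 0}
  claw: 0
  grip_force: 45

```text
time_s: 14.32
tool_pos: [0.5935, -0.1942, 0.1383]
tcp_rot: [-0.003, -0.619, 0.786, -0.005]
ft_force: [-0.4, -0.1, -1.2]
gripper_width: 0.0057
```

```bash
python3 ck.py w12
```

```text
t 14.32 p [ 0.5935 -0.1942  0.1383] F [-0.39 -0.07 -1.19] w 0.0057
[[-0.235 -0.972  0.001]
 [-0.972  0.235 -0.012]
 [ 0.012 -0.004 -1.   ]]
mid pts 4594 s,z med [ 0.0037 -0.0119  0.1829] ang 92.14802672519781
tcp s 0.002843282217222364 lat -0.0010721063496637493
rim 6116 [ 0.5932 -0.1931]
```

View pics/w12.png

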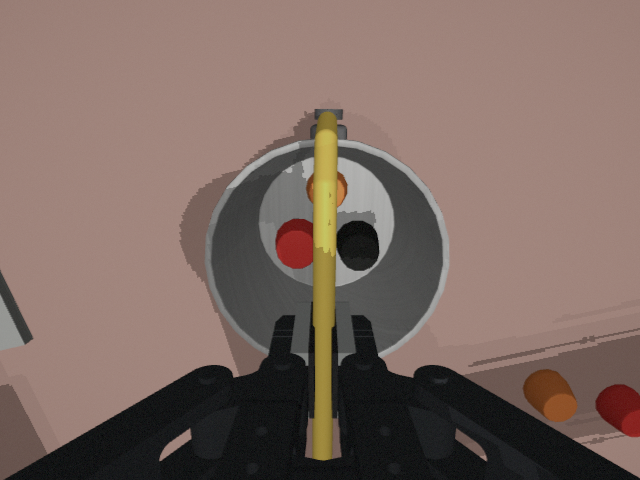

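Emit:
jog_arm:
  increments:
    - {"delta_pos": [0, 0, -0.1], "roll": 0}
    - {"delta_pos": [0, 0, -0.3], "roll": 0}
    - {"delta_pos": [0, 0, -0.5], "roll": 0}
    - {"delta_pos": [0, 0, -0.5], "roll": 0}
    - {"delta_pos": [0, 0, -0.5], "roll": 0}
    - {"delta_pos": [0, 0, -0.2], "roll": 0}
    - {"delta_pos": [0, 0, 0], "roll": 0}
    - {"delta_pos": [0, 0, 0], "roll": 0}

```text
time_s: 15.38
tool_pos: [0.5928, -0.1926, 0.2035]
tcp_rot: [-0.004, -0.619, 0.786, -0.003]
ft_force: [0.2, 0.5, -5.8]
gripper_width: 0.0051
```

```bash
python3 ck.py w13; python3 -c "
from h import *
snap('scene','s13')"
```

```text
t 15.38 p [ 0.5928 -0.1926  0.2035] F [ 0.19  0.47 -5.79] w 0.0051
[[-0.235 -0.972 -0.003]
 [-0.972  0.235 -0.01 ]
 [ 0.01   0.    -1.   ]]
mid pts 4703 s,z med [ 0.0029 -0.011   0.248 ] ang 90.99904313932065
tcp s 0.0017321422274011837 lat 0.00033802361084195705
rim 1630 [ 0.5914 -0.2046]
```

View pics/s13.png

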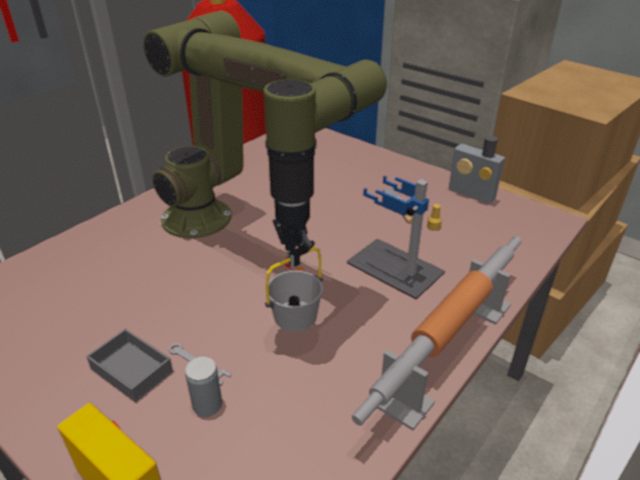

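View pics/w13.png

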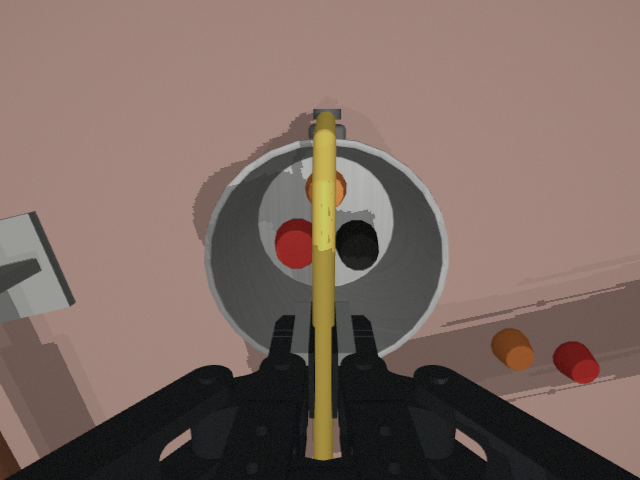

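Emit:
jog_arm:
  increments:
    - {"delta_pos": [-0.1, 0.15, -0.25], "roll": 0}
    - {"delta_pos": [-0.25, 0.35, -0.3], "roll": 0}
    - {"delta_pos": [-0.4, 0.6, -0.3], "roll": 0}
    - {"delta_pos": [-0.45, 0.65, -0.15], "roll": 0}
    - {"delta_pos": [-0.45, 0.65, 0], "roll": 0}
    - {"delta_pos": [-0.45, 0.65, 0], "roll": 0}
    - {"delta_pos": [-0.5, 0.6, 0], "roll": 0}
    - {"delta_pos": [-0.5, 0.5, 0], "roll": 0}
    - {"delta_pos": [-0.55, 0.4, 0], "roll": 0}
    - {"delta_pos": [-0.6, 0.3, 0], "roll": 0}
    - {"delta_pos": [-0.6, 0.2, 0], "roll": 0}
    - {"delta_pos": [-0.6, 0.15, 0], "roll": 0}

```text
time_s: 16.98
tool_pos: [0.47, 0.0121, 0.2422]
tcp_rot: [0.002, -0.619, 0.785, -0.005]
ft_force: [0.7, -0.5, -5.9]
gripper_width: 0.0055
```

Emit:
jog_arm:
  increments:
    - {"delta_pos": [-0.7, 0.15, 0], "roll": 0}
    - {"delta_pos": [-0.7, 0.15, 0], "roll": 0}
    - {"delta_pos": [-0.7, 0.15, 0], "roll": 0}
    - {"delta_pos": [-0.7, 0.15, 0], "roll": 0}
    - {"delta_pos": [-0.7, 0.15, 0], "roll": 0}
    - {"delta_pos": [-0.7, 0.15, 0.05], "roll": 0}
    - {"delta_pos": [-0.6, 0.15, 0.1], "roll": 0}
    - {"delta_pos": [-0.4, 0.1, 0], "roll": -0.3}
    - {"delta_pos": [-0.2, 0.05, 0], "roll": -0.5}
    - {"delta_pos": [0, 0, 0], "roll": -0.5}
    - {"delta_pos": [0, 0, 0], "roll": -0.2}
    - {"delta_pos": [0, 0, 0], "roll": 0}

```text
time_s: 18.48
tool_pos: [0.4666, 0.1865, 0.2457]
tcp_rot: [0.008, -0.704, 0.71, -0.006]
ft_force: [0.2, 0.9, -5.9]
gripper_width: 0.0054
```

Run:
```python
from h import *
st()
for n in('scene','top','wrist'): snap(n,n[0]+'14')
im=cv2.imread('pics/s14.png'); cv2.imwrite('pics/s14z.png',cv2.resize(im[150:310,280:440],None,fx=3.7,fy=3.7,interpolation=cv2.INTER_CUBIC))
```

```text
t 18.48 p [0.4666 0.1865 0.2457] F [ 0.2   0.94 -5.88] w 0.0054
[[-0.009 -1.     0.02 ]
 [-1.     0.009  0.002]
 [-0.002 -0.02  -1.   ]]
```

View pics/s14z.png

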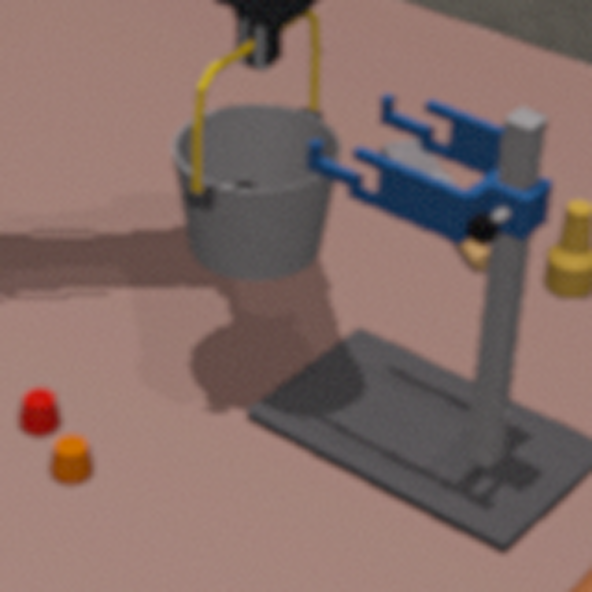

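View pics/w14.png

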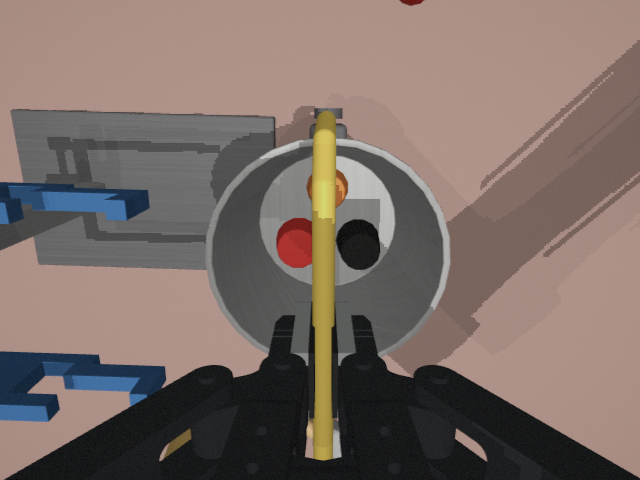

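View pics/t14.png

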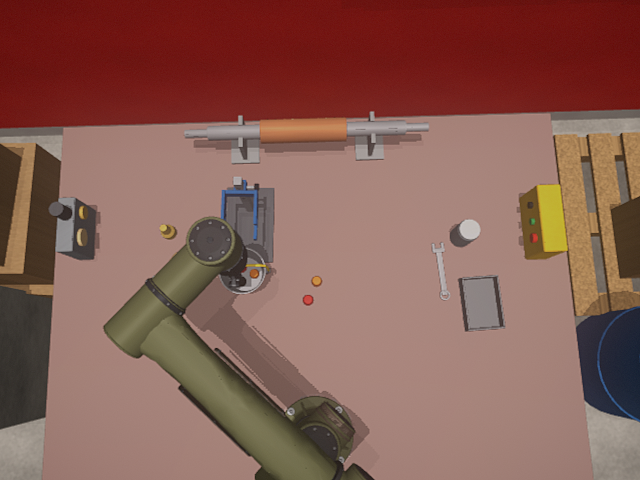

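```bash
cat > hk.py <<'E'
from bail import *
import sys
def hk(n):
    q,y,P,S,d,K,T=bail(n); im=np.load('pics/'+n+'.npz')['im']; hsv=cv2.cvtColor(im,cv2.COLOR_BGR2HSV).astype(int)
    b=(d>0)&(hsv[...,0]>100)&(hsv[...,0]<125)&(hsv[...,1]>110)&(P[...,2]>.2)&(P[...,2]<.29)
    return P[b],q,P
if __name__=='__main__':
    p,q,P=hk(sys.argv[1])
    for side in(0,1):
        m=p[(p[:,1]>.185)==bool(side)]
        print('cheek',side,len(m),'xmin',np.percentile(m[:,0],[.2,1,3]))
        for lo in np.arange(m[:,0].min()//.004*.004,.64,.004):
            s=m[(m[:,0]>=lo)&(m[:,0]<lo+.004)]
            if len(s)>4:
                t=s[s[:,2]>np.percentile(s[:,2],90)-.003]
                print(round(lo,3),len(s),'z',np.round(np.percentile(s[:,2],[5,50,95]),4),'ytop',np.round([t[:,1].min(),t[:,1].max()],4))
    w=q[q[:,2]>np.percentile(q[:,2],95)-.003]; print('wire top',np.median(w[:,2]),'x',np.median(w[:,0]),'y',w[:,1].min(),w[:,1].max())
    ll=cv2.fitLine(w[:,:2].astype(np.float32),cv2.DIST_HUBER,0,.01,.01).ravel(); print('yaw',np.degrees(np.arctan(-ll[0]/ll[1])))
    k=P[...,2];
E
python3 - <<'E'
from hk import *
st()
E
python3 hk.py w14
```

```text
t 18.62 p [0.4667 0.1863 0.2456] F [ 0.08  0.82 -5.99] w 0.0051
[[-0.01  -1.     0.02 ]
 [-1.     0.01   0.001]
 [-0.002 -0.02  -1.   ]]
cheek 0 4095 xmin [0.54335021 0.54351528 0.54377019]
0.54 272 z [0.229  0.2401 0.249 ] ytop [0.1432 0.1507]
0.544 494 z [0.2295 0.2458 0.2499] ytop [0.1429 0.1513]
0.548 295 z [0.2314 0.2486 0.2498] ytop [0.1428 0.1509]
0.552 69 z [0.2293 0.2361 0.248 ] ytop [0.1427 0.1485]
0.556 145 z [0.2296 0.2368 0.238 ] ytop [0.1425 0.1504]
0.56 214 z [0.2304 0.237  0.2381] ytop [0.1424 0.1506]
0.564 221 z [0.231  0.2369 0.238 ] ytop [0.1422 0.1506]
0.568 218 z [0.2293 0.2368 0.2378] ytop [0.1421 0.1504]
0.572 231 z [0.2295 0.2368 0.238 ] ytop [0.1419 0.1499]
0.576 217 z [0.2307 0.2369 0.2381] ytop [0.1419 0.1498]
0.58 665 z [0.2241 0.2527 0.2594] ytop [0.1415 0.1497]
0.584 381 z [0.2234 0.2373 0.2591] ytop [0.1415 0.1497]
0.588 99 z [0.221  0.2362 0.2518] ytop [0.1415 0.1495]
0.592 59 z [0.2216 0.2267 0.228 ] ytop [0.1412 0.1473]
0.596 184 z [0.2213 0.227  0.2282] ytop [0.1411 0.1493]
0.6 152 z [0.2212 0.2269 0.228 ] ytop [0.1408 0.1491]
0.604 162 z [0.2223 0.
[... 827 characters left out ...]
2216 0.2563 0.2596] ytop [0.2284 0.2377]
0.596 399 z [0.2214 0.2557 0.2595] ytop [0.2285 0.2379]
0.6 426 z [0.2218 0.2536 0.2595] ytop [0.228  0.2373]
0.604 509 z [0.2227 0.2392 0.2591] ytop [0.2281 0.237 ]
0.608 621 z [0.223  0.237  0.2505] ytop [0.2282 0.2325]
0.612 292 z [0.2208 0.2348 0.2467] ytop [0.2278 0.23  ]
0.616 229 z [0.2213 0.2324 0.2419] ytop [0.2278 0.2294]
0.62 167 z [0.2211 0.2282 0.2364] ytop [0.2273 0.229 ]
0.624 112 z [0.2199 0.226  0.2319] ytop [0.2278 0.2293]
0.628 63 z [0.2198 0.2223 0.2269] ytop [0.2275 0.2291]
0.632 10 z [0.2197 0.2207 0.2219] ytop [0.2278 0.2288]
wire top 0.24838900076941137 x 0.4656218955635143 y 0.11125005931140373 0.11436768125423803
yaw 83.94599
```

Run:
```python
from hk import *
p,q,P=hk('w14')
w=q[(q[:,2]>.27)&(abs(q[:,1]-.187)<.05)]
print(len(w),np.median(w,0),w.min(0),w.max(0))
ll=cv2.fitLine(w[:,:2].astype(np.float32),cv2.DIST_HUBER,0,.01,.01).ravel(); print(ll,'yaw',np.degrees(np.arctan(-ll[0]/ll[1])))
w=q[q[:,2]>.18]; print(w[:,1].min(),w[:,1].max())
r=P[(abs(P[...,2]-.195)<.006)&(np.hypot(P[...,0]-.466,P[...,1]-.187)<.08)]
print(r.min(0),r.max(0))
# straight part ends: z vs y
for y in np.arange(.10,.20,.006):
    s=q[(abs(q[:,1]-y)<.003)]; 
    if len(s): print(round(y,3),np.round(np.percentile(s[:,2],[5,95]),4))
```

```text
return _methods._mean(a, axis=axis, dtype=dtype,
  ret = um.true_divide(
Traceback (most recent call last):
ValueError: zero-size array to reduction operation minimum which has no identity
```

```bash
sed -i 's/<.25)/<.33)/' bail.py
python3 - <<'E'
from hk import *
p,q,P=hk('w14')
w=q[(q[:,2]>.27)&(abs(q[:,1]-.187)<.05)]
print(len(w),np.median(w,0),w.min(0),w.max(0))
ll=cv2.fitLine(w[:,:2].astype(np.float32),cv2.DIST_HUBER,0,.01,.01).ravel(); print(ll,'yaw',np.degrees(np.arctan(-ll[0]/ll[1])))
r=P[(abs(P[...,2]-.197)<.004)&(np.hypot(P[...,0]-.466,P[...,1]-.187)<.08)]
print(r.min(0),r.max(0))
for y in np.arange(.10,.25,.01):
    s=q[(abs(q[:,1]-y)<.003)]; 
    if len(s): print(round(y,3),np.round(np.percentile(s[:,2],[5,95]),4),np.median(s[:,0]))
E
```

```text
5013 [0.46683656 0.17235982 0.29013342] [0.46302822 0.13700337 0.286257  ] [0.47078531 0.22710022 0.30433   ]
[0.01169114 0.99993163 0.4668454  0.17631353] yaw -0.66986823
[0.40211524 0.11022128 0.193002  ] [0.53129431 0.24465835 0.20014054]
0.11 [0.2465 0.2569] 0.46592648565518435
0.12 [0.2776 0.2838] 0.46617319085684583
0.13 [0.2863 0.2907] 0.466378167902343
0.14 [0.2881 0.2909] 0.46648193440264446
0.15 [0.2881 0.2911] 0.46653613048528764
0.16 [0.288  0.2912] 0.4666509494436507
0.17 [0.2882 0.2911] 0.46704554865104736
0.18 [0.2891 0.2925] 0.46682046355069456
0.19 [0.2893 0.2915] 0.4671020903679698
0.2 [0.2894 0.2916] 0.46702022639408514
0.21 [0.2889 0.2915] 0.4671523588010816
0.22 [0.2887 0.2916] 0.4672465579689769
0.23 [0.2889 0.2889] 0.46415781176030574
```

Emit:
jog_arm:
  increments:
    - {"delta_pos": [0, -0.15, 0.1], "roll": 0.2}
    - {"delta_pos": [-0.06, -0.35, 0.1], "roll": 0}
    - {"delta_pos": [-0.06, -0.45, 0.1], "roll": 0}
    - {"delta_pos": [0, -0.5, 0.1], "roll": 0}
    - {"delta_pos": [0, -0.5, 0.1], "roll": 0}
    - {"delta_pos": [0, -0.5, 0], "roll": 0}
    - {"delta_pos": [0, -0.4, 0], "roll": 0}
    - {"delta_pos": [0, -0.25, 0], "roll": 0}
    - {"delta_pos": [0, -0.1, 0], "roll": 0}
    - {"delta_pos": [0, 0, 0], "roll": 0}

```text
time_s: 19.88
tool_pos: [0.571, 0.1857, 0.2278]
tcp_rot: [0.005, -0.692, 0.722, -0.006]
ft_force: [-0.4, 0.5, -6.0]
gripper_width: 0.0053
```

```bash
cat > wk.py <<'E'
from hk import *
n=sys.argv[1]
s,M=st(); t=s['tool_pos']
snap('wrist',n); snap('scene','s'+n)
p,q,P=hk(n)
w=q[(q[:,2]>t[2]+.03)&(abs(q[:,1]-t[1])<.045)]
ll=cv2.fitLine(w[:,:2].astype(np.float32),cv2.DIST_HUBER,0,.01,.01).ravel()
x=ll[2]+ll[0]/ll[1]*(.190-ll[3])
print('wire',len(w),'x at y=.19',round(x,4),'yaw',np.degrees(np.arctan(-ll[0]/ll[1])),'ztop',np.percentile(w[:,2],[20,50,80]).round(4))
im=cv2.imread('pics/s'+n+'.png'); cv2.imwrite('pics/s'+n+'z.png',cv2.resize(im[140:300,320:460],None,fx=3.7,fy=3.7,interpolation=cv2.INTER_CUBIC))
E
python3 wk.py w15; python3 hk.py w15 | grep -v ytop
```

```text
t 19.88 p [0.571  0.1857 0.2278] F [-0.36  0.53 -5.96] w 0.0053
[[-0.042 -0.999  0.016]
 [-0.999  0.042 -0.001]
 [ 0.001 -0.016 -1.   ]]
wire 4718 x at y=.19 0.5716 yaw -2.5315318 ztop [0.2715 0.2723 0.2729]
cheek 0 22818 xmin [0.54439099 0.54622243 0.55096482]
cheek 1 9750 xmin [0.62565058 0.62790823 0.63491452]
wire top 0.2722265109352704 x 0.5708231500349444 y 0.1252407283924883 0.22637273762907578
yaw -2.4996347
```

View pics/w15.png

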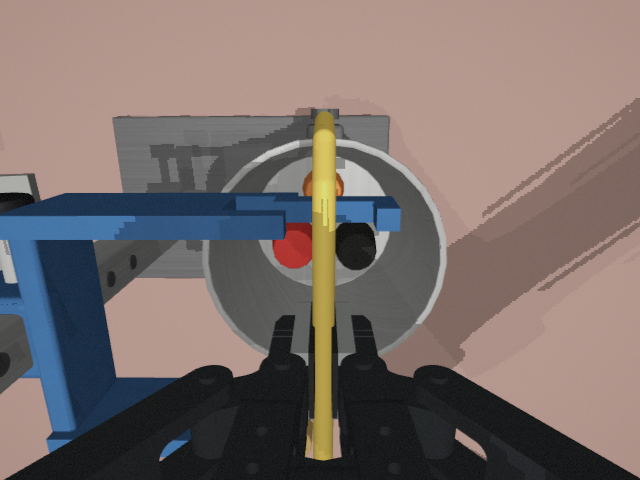

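View pics/sw15z.png

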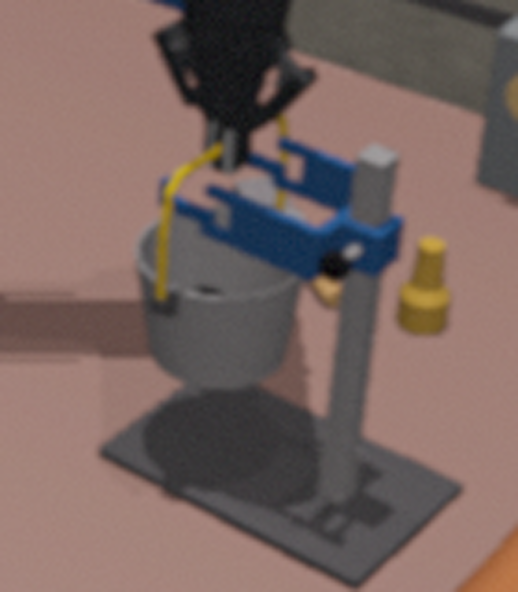

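Emit:
jog_arm:
  increments:
    - {"delta_pos": [-0.08, 0.03, 0.1], "roll": 0}
    - {"delta_pos": [-0.06, 0.03, 0.2], "roll": 0}
    - {"delta_pos": [0, 0, 0.2], "roll": 0}
    - {"delta_pos": [0, 0, 0.15], "roll": 0}
    - {"delta_pos": [0, 0, 0], "roll": 0}

```text
time_s: 20.6
tool_pos: [0.5685, 0.1907, 0.2072]
tcp_rot: [0.006, -0.693, 0.721, -0.006]
ft_force: [-1.1, 0.5, -5.4]
gripper_width: 0.0048
```

```bash
python3 wk.py w16
```

```text
t 20.6 p [0.5685 0.1907 0.2072] F [-1.06  0.53 -5.43] w 0.0048
[[-0.041 -0.999  0.016]
 [-0.999  0.041 -0.001]
 [-0.    -0.017 -1.   ]]
wire 4711 x at y=.19 0.5688 yaw -2.446339 ztop [0.2509 0.2517 0.2523]
```

Emit:
jog_arm:
  increments:
    - {"delta_pos": [0, 0, 0.07], "roll": 0}
    - {"delta_pos": [0, 0, 0.06], "roll": 0}
    - {"delta_pos": [0, 0, 0.05], "roll": 0}
    - {"delta_pos": [0, 0, 0], "roll": 0}

```text
time_s: 21.2
tool_pos: [0.5691, 0.1907, 0.2026]
tcp_rot: [0.007, -0.692, 0.721, -0.006]
ft_force: [0.7, -0.8, -6.4]
gripper_width: 0.0051
```

Emit:
jog_arm:
  increments:
    - {"delta_pos": [0, 0, 0.04], "roll": 0}
    - {"delta_pos": [0, 0, 0], "roll": 0}

```text
time_s: 21.45
tool_pos: [0.5692, 0.1907, 0.2014]
tcp_rot: [0.007, -0.692, 0.721, -0.006]
ft_force: [-0.4, -0.0, -6.3]
gripper_width: 0.0055
```

Emit:
jog_arm:
  increments:
    - {"delta_pos": [0, 0, 0.03], "roll": 0}
    - {"delta_pos": [0, 0, 0], "roll": 0}

```text
time_s: 21.7
tool_pos: [0.5692, 0.1907, 0.2005]
tcp_rot: [0.007, -0.692, 0.721, -0.006]
ft_force: [-0.1, 0.3, -5.8]
gripper_width: 0.0052
```

Wire centre should be about 0.2415 now; contact is near 0.2405.

Emit:
jog_arm:
  increments:
    - {"delta_pos": [0, 0, 0.04], "roll": 0}
    - {"delta_pos": [0, 0, 0], "roll": 0}

```text
time_s: 21.95
tool_pos: [0.5692, 0.1907, 0.1993]
tcp_rot: [0.007, -0.692, 0.721, -0.006]
ft_force: [0.0, -0.7, -5.8]
gripper_width: 0.005
```

Emit:
jog_arm:
  increments:
    - {"delta_pos": [0, 0, 0.04], "roll": 0}
    - {"delta_pos": [0, 0, 0], "roll": 0}

```text
time_s: 22.2
tool_pos: [0.5694, 0.1907, 0.199]
tcp_rot: [0.007, -0.692, 0.721, -0.007]
ft_force: [-0.8, -0.3, -4.4]
gripper_width: 0.0056
```

Emit:
jog_arm:
  increments:
    - {"delta_pos": [0, 0, -0.05], "roll": 0}
    - {"delta_pos": [0, -0.1, 0], "roll": 0}
    - {"delta_pos": [0, -0.14, 0.01], "roll": 0}
    - {"delta_pos": [0, -0.14, 0.01], "roll": 0}
    - {"delta_pos": [0, -0.14, 0.01], "roll": 0}
    - {"delta_pos": [0, -0.14, 0.01], "roll": 0}

```text
time_s: 22.95
tool_pos: [0.5904, 0.1898, 0.199]
tcp_rot: [0.007, -0.692, 0.721, -0.006]
ft_force: [-0.5, -0.4, -4.6]
gripper_width: 0.0051
```

Emit:
jog_arm:
  increments:
    - {"delta_pos": [0, -0.12, -0.01], "roll": 0}
    - {"delta_pos": [0, -0.12, 0], "roll": 0}
    - {"delta_pos": [0, 0, 0], "roll": 0}

```text
time_s: 23.32
tool_pos: [0.5984, 0.1895, 0.1988]
tcp_rot: [0.006, -0.692, 0.722, -0.006]
ft_force: [-1.0, -0.5, -6.3]
gripper_width: 0.0052
```

```bash
python3 wk.py w17
```

```text
t 23.32 p [0.5984 0.1895 0.1988] F [-0.96 -0.52 -6.29] w 0.0052
[[-0.041 -0.999  0.018]
 [-0.999  0.041 -0.   ]
 [-0.    -0.018 -1.   ]]
wire 3951 x at y=.19 0.5988 yaw -2.5843017 ztop [0.2426 0.2433 0.244 ]
```

View pics/sw17z.png

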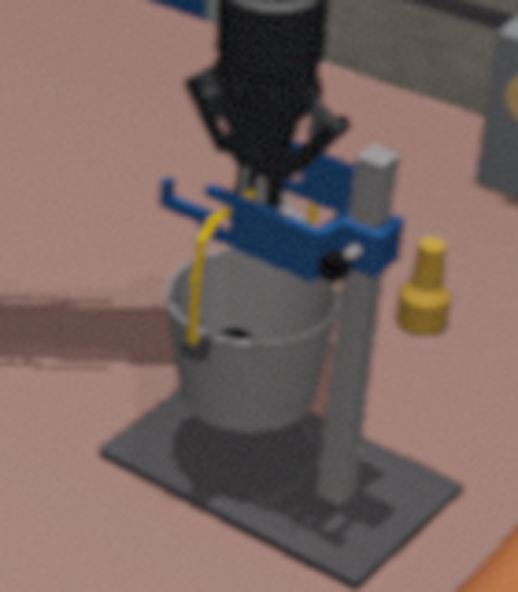

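View pics/w17.png

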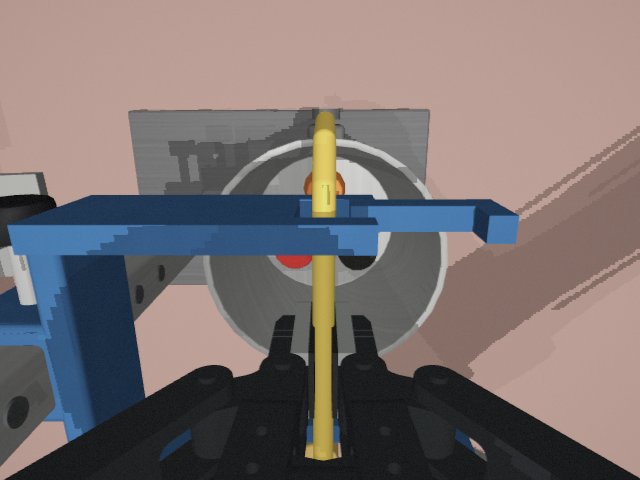

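Emit:
jog_arm:
  increments:
    - {"delta_pos": [0, 0, 0.07], "roll": 0}
    - {"delta_pos": [0, 0, 0.07], "roll": 0}
    - {"delta_pos": [0, 0, 0.07], "roll": 0}
    - {"delta_pos": [0, 0, 0], "roll": 0}

```text
time_s: 23.92
tool_pos: [0.5979, 0.1896, 0.1921]
tcp_rot: [0.006, -0.693, 0.721, -0.006]
ft_force: [-1.0, -0.1, -6.3]
gripper_width: 0.0051
```

Emit:
jog_arm:
  increments:
    - {"delta_pos": [0, 0, 0.05], "roll": 0}
    - {"delta_pos": [0, 0, 0], "roll": 0}

```text
time_s: 24.18
tool_pos: [0.598, 0.1896, 0.1905]
tcp_rot: [0.006, -0.693, 0.721, -0.006]
ft_force: [1.2, -0.6, -5.7]
gripper_width: 0.0052
```

Emit:
jog_arm:
  increments:
    - {"delta_pos": [0, 0, 0.05], "roll": 0}
    - {"delta_pos": [0, 0, 0], "roll": 0}

```text
time_s: 24.42
tool_pos: [0.5981, 0.1895, 0.1892]
tcp_rot: [0.007, -0.693, 0.721, -0.006]
ft_force: [-0.7, -0.5, -4.8]
gripper_width: 0.0051
```

Emit:
jog_arm:
  increments:
    - {"delta_pos": [0, 0, 0.04], "roll": 0}
    - {"delta_pos": [0, 0, 0], "roll": 0}

```text
time_s: 24.68
tool_pos: [0.5983, 0.1895, 0.189]
tcp_rot: [0.007, -0.693, 0.721, -0.007]
ft_force: [-0.8, -0.6, -4.3]
gripper_width: 0.0055
```

Emit:
jog_arm:
  increments:
    - {"delta_pos": [0, 0, 0.04], "roll": 0}
    - {"delta_pos": [0, 0, 0], "roll": 0}

```text
time_s: 24.92
tool_pos: [0.5984, 0.1895, 0.1889]
tcp_rot: [0.008, -0.693, 0.721, -0.007]
ft_force: [-0.4, -0.5, -3.8]
gripper_width: 0.0049
```

Emit:
jog_arm:
  increments:
    - {"delta_pos": [0, 0, 0.08], "roll": 0}
    - {"delta_pos": [0, 0, 0.1], "roll": 0}

```text
time_s: 25.18
tool_pos: [0.5989, 0.1896, 0.1885]
tcp_rot: [0.01, -0.693, 0.721, -0.008]
ft_force: [-8.8, 0.7, 10.5]
gripper_width: 0.0051
```

Emit:
jog_arm:
  increments:
    - {"delta_pos": [0, 0, 0.12], "roll": 0}

```text
time_s: 25.3
tool_pos: [0.5992, 0.1895, 0.1885]
tcp_rot: [0.011, -0.693, 0.721, -0.009]
ft_force: [-9.3, 1.6, 12.0]
gripper_width: 0.0053
```

Emit:
jog_arm:
  increments:
    - {"delta_pos": [0, 0.01, -0.03], "roll": 0}

```text
time_s: 25.42
tool_pos: [0.5989, 0.1897, 0.1895]
tcp_rot: [0.012, -0.693, 0.721, -0.009]
ft_force: [0.4, -0.3, -5.6]
gripper_width: 0.0056
```

Emit:
jog_arm:
  increments:
    - {"delta_pos": [0, 0, 0.03], "roll": 0}
    - {"delta_pos": [0, 0, 0.03], "roll": 0}

```text
time_s: 25.68
tool_pos: [0.5992, 0.1898, 0.1886]
tcp_rot: [0.012, -0.693, 0.721, -0.009]
ft_force: [-5.2, 1.1, 5.3]
gripper_width: 0.0052
```

Emit:
jog_arm:
  increments:
    - {"delta_pos": [0, 0, 0.05], "roll": 0}

```text
time_s: 25.8
tool_pos: [0.5993, 0.1897, 0.1886]
tcp_rot: [0.013, -0.693, 0.721, -0.01]
ft_force: [-7.2, 1.3, 7.7]
gripper_width: 0.0055
```

Emit:
jog_arm:
  increments:
    - {"delta_pos": [0, 0.01, 0.01], "roll": 0}
    - {"delta_pos": [0, 0, 0.01], "roll": 0}

```text
time_s: 26.05
tool_pos: [0.5993, 0.1898, 0.1887]
tcp_rot: [0.013, -0.693, 0.721, -0.01]
ft_force: [-2.7, 0.9, 2.7]
gripper_width: 0.0054
```

```bash
python3 wk.py w18; python3 -c "
from h import *
st()"
```

```text
t 26.05 p [0.5993 0.1898 0.1887] F [-2.66  0.85  2.73] w 0.0054
[[-0.039 -0.999  0.033]
 [-0.999  0.039  0.004]
 [-0.005 -0.033 -0.999]]
wire 3724 x at y=.19 0.5989 yaw -2.6208572 ztop [0.2326 0.2333 0.2339]
t 26.15 p [0.5993 0.1898 0.1887] F [-3.21 -0.46  2.56] w 0.0053
[[-0.039 -0.999  0.033]
 [-0.999  0.039  0.004]
 [-0.005 -0.033 -0.999]]
```

View pics/w18.png

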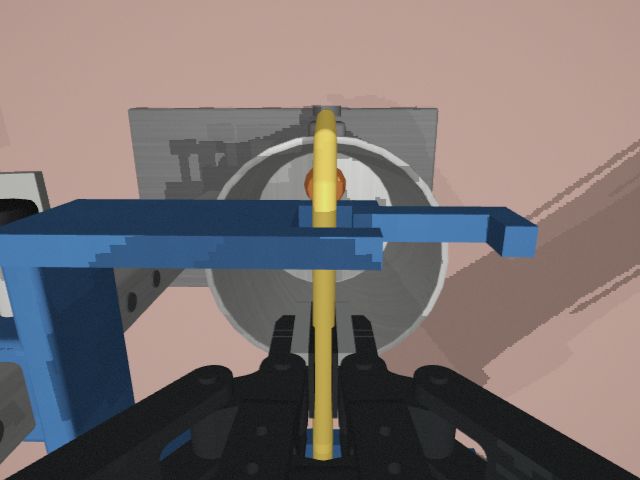

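Emit:
jog_arm:
  increments:
    - {"delta_pos": [0, 0, 0], "roll": 0}
    - {"delta_pos": [0, 0, 0], "roll": 0}
    - {"delta_pos": [0, 0, 0], "roll": 0}
    - {"delta_pos": [0, 0, 0], "roll": 0}
    - {"delta_pos": [0, 0, 0], "roll": 0}
  claw: 0.3

```text
time_s: 26.78
tool_pos: [0.6001, 0.1896, 0.1874]
tcp_rot: [0.013, -0.693, 0.721, -0.01]
ft_force: [-0.1, 0.6, 0.3]
gripper_width: 0.0254
```

```bash
python3 wk.py w19
```

```text
t 26.77 p [0.6001 0.1896 0.1874] F [-0.13  0.58  0.27] w 0.0254
[[-0.039 -0.999  0.033]
 [-0.999  0.039  0.003]
 [-0.005 -0.033 -0.999]]
wire 4043 x at y=.19 0.5992 yaw -2.4574177 ztop [0.2325 0.2333 0.2339]
```

View pics/w19.png

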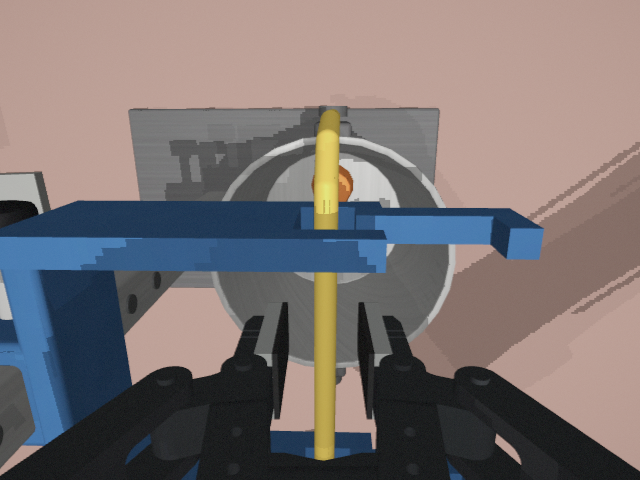

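Released, pail hanging, fingers free on both sides of the wire. Rising straight up now.

Emit:
jog_arm:
  increments:
    - {"delta_pos": [0, -0.02, -0.3], "roll": 0}
    - {"delta_pos": [0, -0.02, -0.5], "roll": 0}
    - {"delta_pos": [0, -0.02, -0.6], "roll": 0}
    - {"delta_pos": [0, 0, -0.8], "roll": 0}
    - {"delta_pos": [0, 0, -0.8], "roll": 0}
    - {"delta_pos": [0, 0, -0.8], "roll": 0}
    - {"delta_pos": [0, 0, -0.5], "roll": 0}
    - {"delta_pos": [0, 0, 0], "roll": 0}
    - {"delta_pos": [0, 0, 0], "roll": 0}
    - {"delta_pos": [0, 0, 0], "roll": 0}

```text
time_s: 28.12
tool_pos: [0.5978, 0.1885, 0.3303]
tcp_rot: [0.017, -0.693, 0.721, -0.012]
ft_force: [-1.1, -0.4, -0.1]
gripper_width: 0.0257
```

Run:
```python
from h import *
st(); snap('wrist','w20'); snap('scene','s20'); snap('top','t20')
im=cv2.imread('pics/s20.png'); cv2.imwrite('pics/s20z.png',cv2.resize(im[90:300,300:460],None,fx=2.8,fy=2.8,interpolation=cv2.INTER_CUBIC))
from hk import *
p,q,P=hk('w20'); w=q[(q[:,2]>.225)&(abs(q[:,1]-.19)<.04)]; print(np.median(w,0));
```

```text
t 28.12 p [0.5978 0.1885 0.3303] F [-1.08 -0.45 -0.14] w 0.0257
[[-0.04  -0.998  0.041]
 [-0.999  0.04   0.007]
 [-0.009 -0.041 -0.999]]
[0.59916107 0.18924791 0.23331161]
```

View pics/s20z.png

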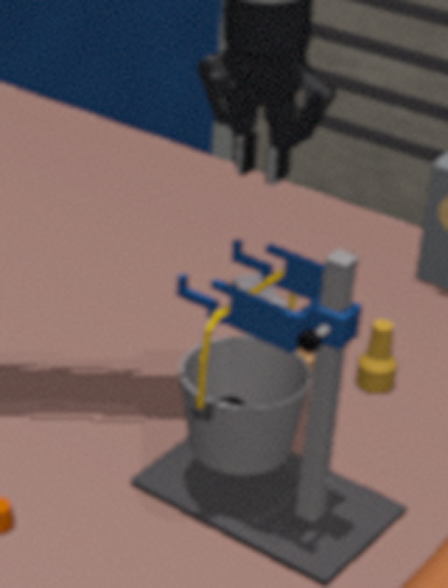

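View pics/w20.png

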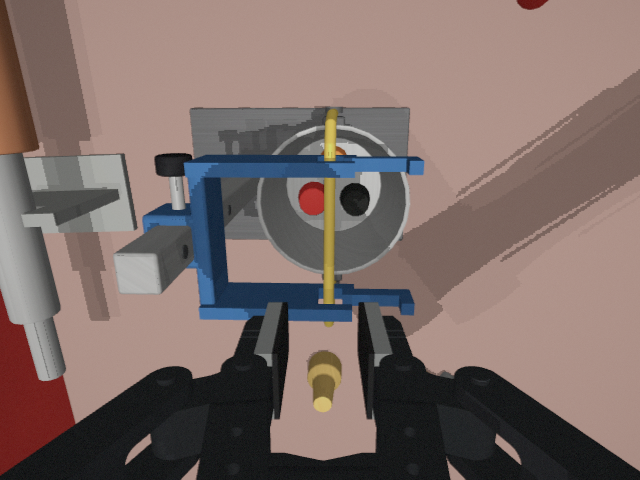

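Emit:
jog_arm:
  increments:
    - {"delta_pos": [0, 0, 0], "roll": 0}
    - {"delta_pos": [0, 0, 0], "roll": 0}
    - {"delta_pos": [0, 0, 0], "roll": 0}
    - {"delta_pos": [0, 0, 0], "roll": 0}

```text
time_s: 28.78
tool_pos: [0.5977, 0.1885, 0.3294]
tcp_rot: [0.016, -0.693, 0.721, -0.011]
ft_force: [-0.6, -0.1, 0.3]
gripper_width: 0.0258
```

```bash
python3 -c "
from h import *
print(robot.close_job())"
```

```text
the job is handed in; nothing more can be done
None
```

The pail is hanging by its bail in the notches of the blue twin hook, and I handed the job in at about 28.8 s; no verdict was reported.

- **Bail:** I pushed it from 15° to about 90° with one finger. The wrist force stayed around 2 N and the pail moved about 2 mm. It stood free for about half a second.
- **Hanging:** I gripped the bail and felt it touch the landing at about 237 mm. I then slid it under the hood and lowered it into the notches. The hook carried an estimated 8–14 N for about 0.35 s before I opened the fingers.
- **Last checks:**
  - The wire centre is at about 230 mm, within about 1 mm of the seat fore and aft.
  - The pail looks level and still, and the tool feels no load.
  - I did not measure the bystanders' positions again at the end. In the last views the ones I could see looked undisturbed.

Three things did not go as planned:
- **Missed grip:** The first attempt closed on nothing, because the cameras show the fingertips about 24 mm above the reported TCP. I gripped again 23 mm lower.
- **High press:** One step while seating the bail pressed harder than intended. I estimate about 20 N on the hook, just under the 22 N limit, and I backed off at once.
- **Grip width:** It read 5 mm on a 7 mm wire, though the hold did not slip.

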